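# Close the specimen box and clip its lid

## Task

Gently set the blue lid on the white specimen box so that it sits fully down, then snap the four orange clips down over its rim, one at a time and in opposite-corner order: after the first clip do the one diagonally across from it, then the remaining two. Press each clip just until it clicks home and stays, never with more than about 25 N, and leave the puck, the bottle and the jar alone.

Things in the scene. Friction and masses are not known exactly. Their poses are not given: they have to be found in the camera images.
- box: White plastic specimen box, open on top, fixed to the bench: 120 (its x) x 180 (its y) x 60 mm high, walls 6 mm, opening 108 x 168 mm. Origin: centre of its underside; z up. Clips on the long sides: clip_1 and clip_3 are one diagonal pair, clip_2 and clip_4 the other. Grey housings behind the clips reach to x = 102 mm either side, 83 mm high.
- lid: Loose blue lid, about 0.3 kg, flat on the bench: plate 120 (x) x 180 (y) mm from z 5 to 11; below it a locating lip 103 x 163 mm (2.5 mm play all round in the box's opening); on top a white grip bar 16 (x) x 80 (y) mm up to z 43. Origin: centre of the lip's underside. Fits either way round, long side along the box's. Seated, its origin is 55 mm above the box's.
- lid_grip (a point): Point to grip on the lid's bar: on its middle, 34 mm above the lid's origin (9 mm below the bar's top). Axes as the lid's; the bar is 16 mm across x. Open clips reach 116 mm above the bench: carry the lid in above them.
- puck: Bystander: black resin-mounted specimen, 32 mm diameter, 22 mm high. Origin: centre of its underside.
- bottle: Bystander: green bottle with red cap, 44 mm diameter, 110 mm high. Origin: centre of its underside.
- jar: Bystander: amber jar with black cap, 64 mm diameter, 70 mm high. Origin: centre of its underside.
- clip_1 (a joint): Angle (rad) of the orange clip hinged at box x -68, y +55 mm; 42 mm long from its hinge, 26 wide, 5 thick. 0: level over the lid's rim, pointing to box +x; pi/2: upright; stop at 2.1. All four clips behave alike: it starts leaning outward at 1.68 to 1.95 and swings inward and down over the rim. A light hinge spring (2 N at the tip) throws it open again unless clicked.
- clip_1_tip (a point): Point on the outer (when shut: upper) face of clip_1, 38 mm from its hinge axis, middle of its width; moves with the clip.
- clip_1_hinge (a point): Middle of clip_1's hinge axis, fixed at box x -68, y +55, z +73 mm; the axis runs along the box's y. Axes as the box's. Level, the clip's upper face is 5 mm above this point.
- clip_2 (a joint): Angle (rad) of the orange clip hinged at box x +68, y +55 mm; 42 mm long from its hinge, 26 wide, 5 thick. 0: level over the lid's rim, pointing to box -x; pi/2: upright; stop at 2.1. All four clips behave alike: the click takes about 6 to 11 N at the tip; past it the clip snaps home and holds. Lead the tip round its arc: pressed straight down while steep it can jam.
- clip_2_tip (a point): Point on the outer (when shut: upper) face of clip_2, 38 mm from its hinge axis, middle of its width; moves with the clip.
- clip_2_hinge (a point): Middle of clip_2's hinge axis, fixed at box x +68, y +55, z +73 mm; the axis runs along the box's y. Axes as the box's. Level, the clip's upper face is 5 mm above this point.
- clip_3 (a joint): Angle (rad) of the orange clip hinged at box x +68, y -55 mm; 42 mm long from its hinge, 26 wide, 5 thick. 0: level over the lid's rim, pointing to box -x; pi/2: upright; stop at 2.1. All four clips behave alike: the click height is worn and differs per clip, so feel for it: home is -0.1 to 0.18 rad, on a firm stop (about 7 N/mm) 4 to 5 mm past the click.
- clip_3_tip (a point): Point on the outer (when shut: upper) face of clip_3, 38 mm from its hinge axis, middle of its width; moves with the clip.
- clip_3_hinge (a point): Middle of clip_3's hinge axis, fixed at box x +68, y -55, z +73 mm; the axis runs along the box's y. Axes as the box's. Level, the clip's upper face is 5 mm above this point.
- clip_4 (a joint): Angle (rad) of the orange clip hinged at box x -68, y -55 mm; 42 mm long from its hinge, 26 wide, 5 thick. 0: level over the lid's rim, pointing to box +x; pi/2: upright; stop at 2.1. All four clips behave alike: a clip cracks if pressed with over 25 N; about 13 to 15 N is ample.
- clip_4_tip (a point): Point on the outer (when shut: upper) face of clip_4, 38 mm from its hinge axis, middle of its width; moves with the clip.
- clip_4_hinge (a point): Middle of clip_4's hinge axis, fixed at box x -68, y -55, z +73 mm; the axis runs along the box's y. Axes as the box's. Level, the clip's upper face is 5 mm above this point.
Things that resemble listed ones, but are neither listed nor needed, are in the scene too. Of the things shaped like the lid, the blue one is meant. Several things have the shape of the box; the one meant has the colours described above.

How it is judged:
By the outcome, as a careful person would: the job done as asked, in the order asked, and still so for the second after the job is handed in, with the robot touching nothing.
It also fails if it takes over 72 s, if anything falls off the work surface, if the arm or the gripper's body presses on something with over 40 N, if the wrist force passes 120 N, or if a joint passes its speed limit or range.

## Robot

A 7-joint arm with a two-finger parallel gripper is mounted at the origin on the work surface. World frame = base frame: x ahead of the robot, y to its left, z up, the work surface at z = 0. Lengths are in m, angles in degrees, forces in N, time in s.
With the tool pointing down it reaches from about 0.425 to 0.875 m from the base axis. Payload 4.7 kg.
Tool frame: the origin (TCP) lies between the finger pads; the fingertips stand 8 mm ahead of it and the grasp point (between the pads) lies 11 mm behind it (env.tip_extent is the distance from the TCP to the fingertips, in m); z points along the fingers, y is the line along which they close (so a half turn about z gives the same grasp; the last joint's range is limited). The gripper opens to 87 mm and grips with 3 to 60 N. Pads are 19 mm wide; open, the fingers measure 117 mm over their backs; the gripper's body (75 mm by 190 mm) begins 51 mm behind the grasp point.
Start: joints at [76.782, 18.392, -4.016, 83.108, 1.295, 78.541, -3.26], TCP at [0.158, -0.631, 0.231] pointing down, gripper open.
Joint ranges: [-163.93, 163.93], [-17.29, 119.83], [-79.2, 71.16], [3.27, 140.29], [-89.18, 269.18], [5.43, 117.66], [-154.24, 154.24]. Speed limits (degrees/s): [147.25, 147.25, 180, 180, 180, 180, 180].

## Interface

Orientations are given as [roll, pitch, yaw] about the fixed x, y, z axes, in that order (R = Rz(yaw) Ry(pitch) Rx(roll)).
In Python, from cell import sensors, vision, workorder, env gives the robot as it stands.
- The arm moves only by the tool drive_tool, never from a script. Its argument "moves" is a list of rows, each an object of numbers: "x", "y", "z": the shift along the tool's x, y, z in mm; "rx", "ry", "rz": the turn, a rotation vector about the tool's x, y, z in rad; "fingers": the closure, from -1 (fully open) to 1 (shut). In form: [{"x": .., "y": .., "z": .., "rx": .., "ry": .., "rz": .., "fingers": ..}, ...]. A call has 1 to 20 rows; each row is the pose to reach, as a shift and turn from the pose commanded when the call began, along the tool's axes at that moment; what a row does not reach only later rows make up. A row lasts 1/8 s, in which the tool goes at most 62.5 mm and 10.7 degrees, less where a joint would pass 70% of its speed; a pose out of reach is approached as far as the arm can. A call with a gripper value outside its range is refused whole. The fingers move at their own pace and stop on an object; "force" is the grip in N (left out, the last holds). Time passes only in rows, so rows that repeat a pose let the fingers close. It gives the time, the measured TCP pose, the force, the opening and the grip force at its end, in the units of the state.
- sensors.get_obs(): the state, without advancing time (a new reading comes with each control period).
- vision.read_camera(name): name is "scene" or "side" or "wrist"; returns a dict with "image" (400x640x3 uint8, red, green, blue), "fx", "fy", "cx", "cy" (pixels), "k1" (the pictures are not rectified: a ray, as slopes to the right and down, at radius r is drawn at 1 + k1 r^2 times it, then the intrinsics apply), "R" (3x3) and "t" (3): a world point X has camera coordinates R X + t. Camera axes: x right, y down, z forward; pixel columns grow to the right and rows downward; lengths in m; the calibration is good to about 2 mm. A picture is of the moment at which its call begins. There is no depth.
- workorder.sign_off(): hands the job in; it is judged then, once.
The state is a dict: "time_s": time; "qpos": joint angles; "joint_velocities": joint speeds; "effort": joint torques, N m; "tool_pos": TCP position; "tool_rot": TCP orientation; "force": force on the tool from outside, world axes, zero at the start; "wrist_torque": the same for the moment, N m; "grip_width": finger opening in m; "grasp_force": force on a finger pad.
Only numpy, scipy, OpenCV 4.12 (cv2) and the standard library are available. Lean on these libraries where they do the work, as an engineer would, in place of code of your own. Each camera call takes 0.05 s, during which the arm holds its last target. There are 200 camera calls.

## Working session

There is one attempt and no reset: what is moved stays moved. The work goes in short steps, Python scripts to look and compute and a tool call to move; the robot and the scene stay as the last step left them, time stands still between calls to the robot, and variables do not carry over. Pictures are saved under pics/ and viewed, at most 10 in all, crops included, and the job is handed in when it is done.

Besides the shell and the picture viewer there is one more tool, called by a JSON object that holds its "op" and its "data". drive_tool: Moves the arm, as the interface text tells. Its arguments: {"type":"object","properties":{"moves":{"type":"array"},"force":{"type":"number"}},"required":["moves"]}

```bash
mkdir -p pics; ls; cat > look.py <<'E'
import sys,cv2
from cell import vision
for n in sys.argv[2:]:
    c=vision.read_camera(n); cv2.imwrite(f'pics/{sys.argv[1]}_{n}.png',c['image'][:,:,::-1])
    import pickle; pickle.dump(c,open(f'pics/{sys.argv[1]}_{n}.pkl','wb'))
E
python3 look.py a scene side; python3 -c "
from cell import sensors,env
o=sensors.get_obs();print(o);print(env.tip_extent)"
```

```text
pics
{'time_s': 0.1, 'qpos': array([76.78405486, 18.43461275, -4.01753365, 83.16729763,  1.29419181,
       78.54043426, -3.26206736]), 'joint_velocities': array([ 0.0125464 , -0.1440717 , -0.09338286, -0.15154759,  0.05841121,
        0.01793473, -0.06659826]), 'effort': array([ 1.44607031e-05, -4.92571664e+01, -4.05661231e-01, -3.13393986e+01,
       -6.41450426e-02,  3.96774570e-02,  6.33404284e-05]), 'tool_pos': array([ 0.15737519, -0.63017139,  0.22957878]), 'tool_rot': array([-1.79902850e+02,  3.98804613e-03,  1.40252008e+01]), 'force': array([0.22256867, 0.64844705, 0.5156436 ]), 'wrist_torque': array([-0.01426757,  0.03609935,  0.01311528]), 'grasp_force': 0.0, 'grip_width': 0.08698794429264942}
0.008
```

View pics/a_scene.png

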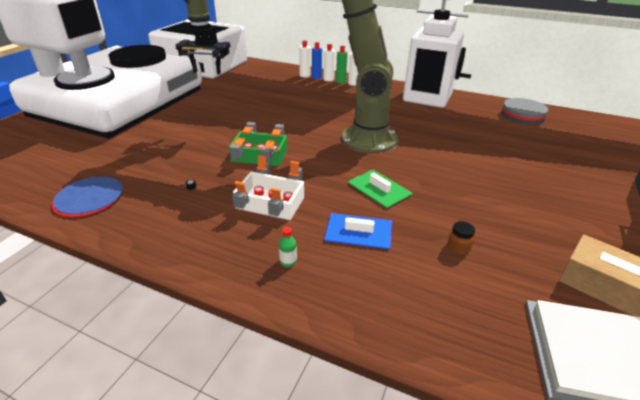

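View pics/a_side.png

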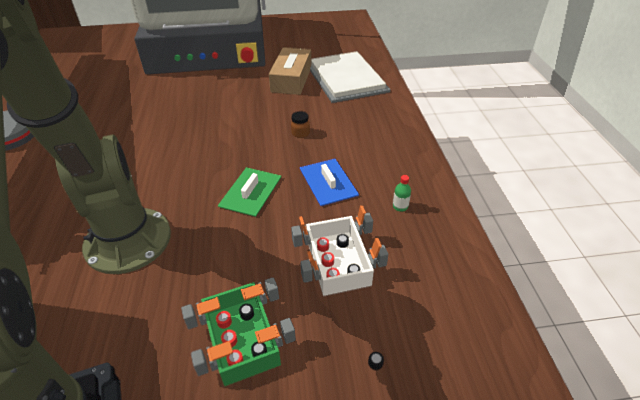

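The scene image shows these candidates:
- **Lid:** blue lid at (359,232), green lid at (380,188), and a round blue plate at (88,196). I choose the blue lid.
- **Box:** white box at (269,196) and green box at (259,148). I choose the white box.

In the side image the blue lid is at (329,182) and the white box at (337,253). I'll check both in crops.

```bash
python3 - <<'E'
import cv2
a=cv2.imread('pics/a_scene.png')[155:255,225:400]; cv2.imwrite('pics/b1.png',cv2.resize(a,None,fx=4.5,fy=4.5,interpolation=cv2.INTER_CUBIC))
a=cv2.imread('pics/a_side.png')[150:300,285:420]; cv2.imwrite('pics/b2.png',cv2.resize(a,None,fx=4,fy=4,interpolation=cv2.INTER_CUBIC))
E
```

```text
(no output)
```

View pics/b1.png

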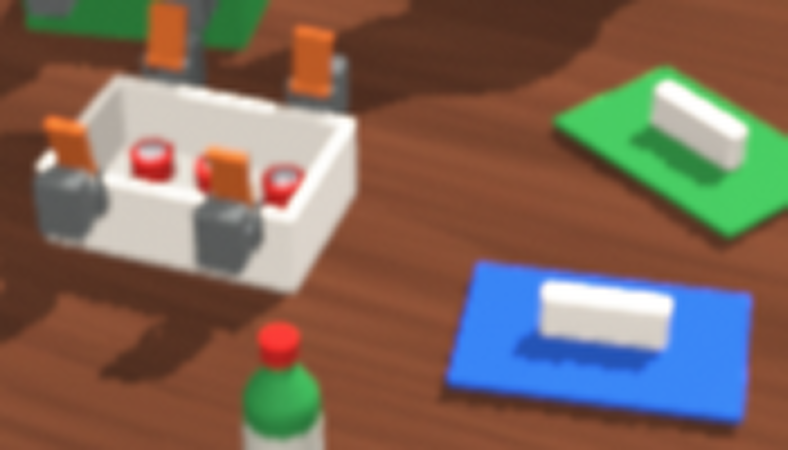

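View pics/b2.png

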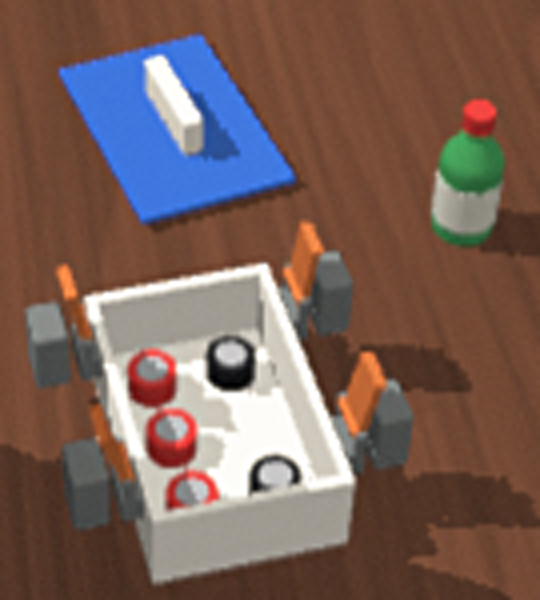

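b1 shows the blue lid with its white bar at crop (605,315). The white box rim runs (118,77), (355,120), (292,213), (40,163), with four open orange clips. b2 shows the lid plate (60,70), (203,36), (297,181), (147,222) and the box rim (85,298), (270,264), (353,484), (153,517). Both are the intended objects.

```bash
cat > geo.py <<'E'
import numpy as np,pickle
from scipy.optimize import least_squares
def load(n): return pickle.load(open(f'pics/{n}.pkl','rb'))
def proj(c,X):
    p=np.asarray(X)@np.array(c['R']).T+np.array(c['t']); s=p[:,:2]/p[:,2:]
    s=s*(1+c['k1']*(s**2).sum(1,keepdims=True))
    return s*[c['fx'],c['fy']]+[c['cx'],c['cy']]
def place(q,L):
    L=np.asarray(L,float); c,s=np.cos(q[2]),np.sin(q[2])
    return np.c_[q[0]+c*L[:,0]-s*L[:,1],q[1]+s*L[:,0]+c*L[:,1],L[:,2]]
def fit(views,q0):  # views: list of (cam, local pts m, pixels)
    f=lambda q:np.concatenate([(proj(c,place(q,L))-P).ravel() for c,L,P in views])
    r=least_squares(f,q0,loss='soft_l1',x_scale=[.01,.01,.05]); return r.x,f(r.x).reshape(-1,2)
def ray(c,uv,z):
    R=np.array(c['R']);t=np.array(c['t'])
    f=lambda p:(proj(c,[[p[0],p[1],z]])-uv).ravel()
    return least_squares(f,[.2,-.6]).x
def rect(w,l,z): return np.array([[-w/2,-l/2,z],[w/2,-l/2,z],[w/2,l/2,z],[-w/2,l/2,z]])/1000
E
cat > m1.py <<'E'
from geo import *
s,d=load('a_scene'),load('a_side')
u1=lambda P:(np.array(P)+.5)/4.5-.5+[225,155]
u2=lambda P:(np.array(P)+.5)/4-.5+[285,150]
for n,z,A,B in [('lid',.011,u1([(477,262),(752,293),(744,413),(449,378)]),u2([(60,70),(203,36),(297,178),(147,216)])),
           ('box',.060,u1([(118,77),(355,120),(292,213),(40,163)]),u2([(85,298),(270,264),(353,484),(153,517)]))]:
    P1=np.array([ray(s,p,z) for p in A]);P2=np.array([ray(d,p,z) for p in B])
    for P in(P1,P2):
        print(n,'center',P.mean(0).round(4),'edges',np.linalg.norm(P-np.roll(P,-1,0),axis=1).round(3));print(P.round(3).tolist())
for n in ('scene','side'):
    c=load('a_'+n);print(n,-np.array(c['R']).T@np.array(c['t']))
E
python3 m1.py
```

```text
lid center [0.557  0.1558] edges [0.181 0.117 0.179 0.117]
[[0.523, 0.054], [0.478, 0.229], [0.591, 0.256], [0.636, 0.083]]
lid center [0.5591 0.1523] edges [0.119 0.176 0.115 0.175]
[[0.479, 0.224], [0.595, 0.251], [0.637, 0.079], [0.525, 0.055]]
box center [ 0.538  -0.1437] edges [0.178 0.114 0.179 0.114]
[[0.492, -0.237], [0.47, -0.06], [0.584, -0.05], [0.605, -0.228]]
box center [ 0.5401 -0.1455] edges [0.123 0.181 0.117 0.175]
[[0.47, -0.064], [0.592, -0.05], [0.608, -0.23], [0.491, -0.238]]
scene [1.42618716 0.40817527 0.7685929 ]
side [ 0.41470118 -0.83777226  0.88591369]
```

```bash
cat > to.py <<'E'
# usage: to.py x y z yaw [roll pitch]  (mm, deg) -> shift in tool axes
import sys,numpy as np
from scipy.spatial.transform import Rotation as Ro
from cell import sensors
def rel(x,y,z,yaw,roll=180,pitch=0):
    o=sensors.get_obs();R0=Ro.from_euler('xyz',o['tool_rot'],degrees=True)
    d=R0.inv().apply(np.array([x,y,z])-np.array(o['tool_pos'])*1000)
    w=(R0.inv()*Ro.from_euler('xyz',[roll,pitch,yaw],degrees=True)).as_rotvec()
    return d.round(1),w.round(3)
if __name__=='__main__': print(*rel(*map(float,sys.argv[1:])))
E
python3 to.py 500 -145 330 96.4; python3 to.py 540 -145 300 96.4
```

```text
[ 450.  -387.8  -99.8] [-1.000e-03 -1.000e-03 -1.438e+00]
[ 488.8 -378.1  -69.8] [-1.000e-03 -1.000e-03 -1.438e+00]
```

{"op": "drive_tool", "data": {"moves": [{"x": 450,"y": -388,"z": -100,"rz": -1.438,"fingers": -1},{"x": 450,"y": -388,"z": -100,"rz": -1.438},{"x": 450,"y": -388,"z": -100,"rz": -1.438},{"x": 450,"y": -388,"z": -100,"rz": -1.438},{"x": 450,"y": -388,"z": -100,"rz": -1.438},{"x": 450,"y": -388,"z": -100,"rz": -1.438},{"x": 450,"y": -388,"z": -100,"rz": -1.438},{"x": 450,"y": -388,"z": -100,"rz": -1.438},{"x": 450,"y": -388,"z": -100,"rz": -1.438},{"x": 450,"y": -388,"z": -100,"rz": -1.438},{"x": 450,"y": -388,"z": -100,"rz": -1.438},{"x": 450,"y": -388,"z": -100,"rz": -1.438}]}}

```text
invalid input at $.moves[0]: expected keys x, y, z, rx, ry, rz, fingers
```

```bash
python3 look.py c wrist; python3 - <<'E'
import cv2
cv2.imwrite('pics/c.png',cv2.imread('pics/c_wrist.png'))
from cell import sensors;o=sensors.get_obs();print(o['qpos'],o['joint_velocities'],o['tool_pos'],o['tool_rot'])
E
python3 to.py 558 154 200 104.2
```

```text
[76.78131301 18.43011234 -4.01520153 83.15831024  1.29489554 78.54051906
 -3.25971382] [-0.0456979  -0.02317874 -0.03887846 -0.14660953 -0.11521438 -0.07995045
 -0.09906743] [ 0.15739657 -0.63024288  0.22970823] [-1.79916266e+02  5.00788656e-03  1.40280245e+01]
[ 578.8 -663.7   30.6] [-1.000e-03 -1.000e-03 -1.574e+00]
```

View pics/c_wrist.png

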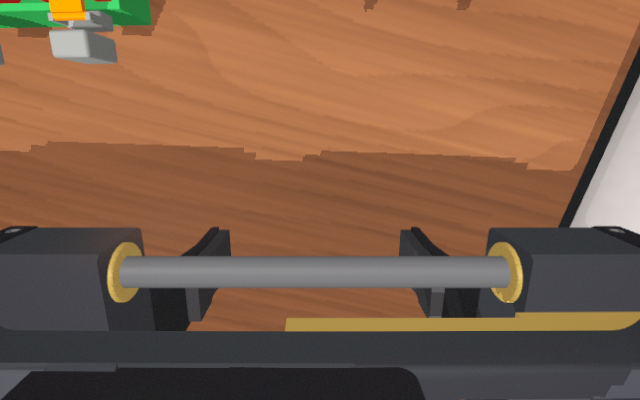

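The arm did not move because every key is required. The picture is from the start pose: fingers at rows 230-320 and the green box's corner at (80,30), so the wrist camera looks toward tool +x. I'll stop short of the box and look ahead.

```bash
python3 to.py 548 -310 380 96.4
```

```text
[ 456.6 -216.2 -150. ] [-1.000e-03 -1.000e-03 -1.438e+00]
```

{"op": "drive_tool", "data": {"moves": [{"x": 456,"y": -216,"z": -150,"rx": 0,"ry": 0,"rz": -1.438,"fingers": -1},{"x": 456,"y": -216,"z": -150,"rx": 0,"ry": 0,"rz": -1.438,"fingers": -1},{"x": 456,"y": -216,"z": -150,"rx": 0,"ry": 0,"rz": -1.438,"fingers": -1},{"x": 456,"y": -216,"z": -150,"rx": 0,"ry": 0,"rz": -1.438,"fingers": -1},{"x": 456,"y": -216,"z": -150,"rx": 0,"ry": 0,"rz": -1.438,"fingers": -1},{"x": 456,"y": -216,"z": -150,"rx": 0,"ry": 0,"rz": -1.438,"fingers": -1},{"x": 456,"y": -216,"z": -150,"rx": 0,"ry": 0,"rz": -1.438,"fingers": -1},{"x": 456,"y": -216,"z": -150,"rx": 0,"ry": 0,"rz": -1.438,"fingers": -1},{"x": 456,"y": -216,"z": -150,"rx": 0,"ry": 0,"rz": -1.438,"fingers": -1},{"x": 456,"y": -216,"z": -150,"rx": 0,"ry": 0,"rz": -1.438,"fingers": -1},{"x": 456,"y": -216,"z": -150,"rx": 0,"ry": 0,"rz": -1.438,"fingers": -1},{"x": 456,"y": -216,"z": -150,"rx": 0,"ry": 0,"rz": -1.438,"fingers": -1}]}}

```text
time_s: 1.65
tool_pos: [0.546, -0.3125, 0.38]
tool_rot: [-179.9, 0.0, 96.2]
force: [-0.1, -0.7, -0.5]
grip_width: 0.0874
grasp_force: 0.0
```

```bash
python3 look.py d wrist; python3 - <<'E'
from geo import *
from cell import sensors;o=sensors.get_obs();print(o['qpos'],o['joint_velocities'].round(1),o['tool_pos'],o['tool_rot'])
c=load('d_wrist');R=np.array(c['R']);print('cam',-R.T@c['t'],'fwd',R[2],'right',R[0],c['fx'],c['k1'])
q=[.539,-.1446,np.radians(6.4)]
print(proj(c,place(q,rect(120,180,.06*1000))).round(0).tolist())
E
python3 to.py 548 -10 360 104.2
```

```text
[ 49.24907747  16.70740727 -29.18943035  70.26199958   8.14065453
  95.05674458  28.05476807] [-0.2 -0.  -0.4 -0.3 -0.1  0.  -0.1] [ 0.54618563 -0.3122454   0.38013568] [-1.79930401e+02  1.91882108e-02  9.62401553e+01]
cam [ 0.53838762 -0.24405005  0.53418571] fwd [ 0.02581461 -0.25402952 -0.96685191] right [ 0.99398614  0.10948336 -0.00222644] 338.7649119143509 -0.009137953315043811
[[279.0, 101.0], [368.0, 101.0], [374.0, -53.0], [275.0, -52.0]]
[300.3  34.7  20. ] [-0.001  0.    -0.139]
```

View pics/d_wrist.png

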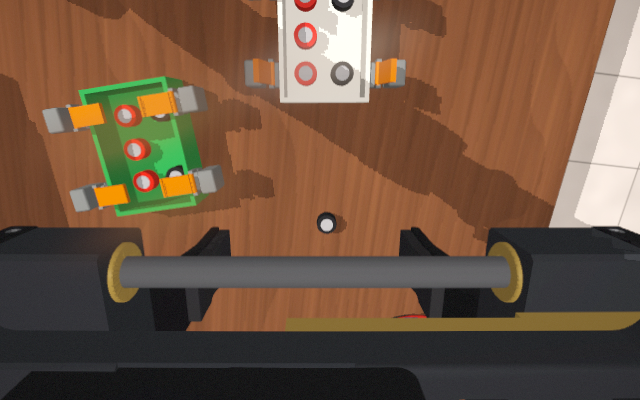

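The wrist picture shows the white box's near rim corners at (279,102) and (370,102), against a prediction of (279,101) and (368,101). The puck is at (326,223). Next I'll get fuller views of the box and the lid.

{"op": "drive_tool", "data": {"moves": [{"x": 50,"y": 0,"z": 0,"rx": 0,"ry": 0,"rz": 0,"fingers": -1},{"x": 85,"y": 0,"z": 0,"rx": 0,"ry": 0,"rz": 0,"fingers": -1},{"x": 85,"y": 0,"z": 0,"rx": 0,"ry": 0,"rz": 0,"fingers": -1},{"x": 85,"y": 0,"z": 0,"rx": 0,"ry": 0,"rz": 0,"fingers": -1}]}}

```text
time_s: 2.2
tool_pos: [0.5374, -0.2277, 0.3806]
tool_rot: [-180.0, 0.1, 96.3]
force: [-0.3, -0.5, -0.3]
grip_width: 0.0874
grasp_force: 0.0
```

```bash
python3 look.py e wrist;python3 to.py 570 75 380 104.2
```

```text
[2.977e+02 6.540e+01 1.000e-01] [-0.001  0.001 -0.139]
```

{"op": "drive_tool", "data": {"moves": [{"x": 60,"y": 13,"z": 0,"rx": 0,"ry": 0,"rz": -0.03,"fingers": -1},{"x": 120,"y": 26,"z": 0,"rx": 0,"ry": 0,"rz": -0.06,"fingers": -1},{"x": 180,"y": 40,"z": 0,"rx": 0,"ry": 0,"rz": -0.09,"fingers": -1},{"x": 240,"y": 53,"z": 0,"rx": 0,"ry": 0,"rz": -0.12,"fingers": -1},{"x": 298,"y": 65,"z": 0,"rx": 0,"ry": 0,"rz": -0.139,"fingers": -1},{"x": 298,"y": 65,"z": 0,"rx": 0,"ry": 0,"rz": -0.139,"fingers": -1},{"x": 298,"y": 65,"z": 0,"rx": 0,"ry": 0,"rz": -0.139,"fingers": -1}]}}

```text
time_s: 3.12
tool_pos: [0.5699, 0.0754, 0.38]
tool_rot: [-179.9, 0.0, 104.3]
force: [-0.6, -0.7, -0.2]
grip_width: 0.0871
grasp_force: 0.0
```

```bash
python3 look.py f wrist; python3 - <<'E'
from geo import *
import cv2
from cell import sensors;o=sensors.get_obs();print(o['tool_pos'],o['tool_rot'])
c=load('f_wrist');im=c['image'].astype(int)
m=((im[:,:,2]>130)&(im[:,:,2]-im[:,:,0]>60)&(im[:,:,2]-im[:,:,1]>30)).astype(np.uint8);m[220:]=0
cs,_=cv2.findContours(m,0,2);k=max(cs,key=cv2.contourArea)
r=cv2.boxPoints(cv2.minAreaRect(k));print(cv2.contourArea(k),r.round(1).tolist())
q=[.558,.154,np.radians(14.2)]
print(proj(c,place(q,rect(120,180,11))).round(1).tolist())
e=load('e_wrist');print('box',proj(e,place([.539,-.1446,np.radians(6.4)],rect(120,180,60))).round(1).tolist())
A=cv2.resize(e['image'][0:225,200:440],None,fx=1.65,fy=2.6); 
A=cv2.resize(e['image'][0:170,220:420],None,fx=3.5,fy=3.5,interpolation=2)[:,:,::-1]
A=np.hstack([A]);print(A.shape);cv2.imwrite('pics/e1.png',A)
B=cv2.resize(c['image'][0:220,200:450],None,fx=2.7,fy=2.7,interpolation=2)[:,:,::-1];cv2.imwrite('pics/f1.png',B)
E
```

```text
[0.5699608  0.07456852 0.3800314 ] [-1.79946487e+02  4.11323298e-02  1.04160954e+02]
9888.0 [[279.0, 36.0], [362.0, 36.0], [362.0, 161.0], [279.0, 161.0]]
[[281.6, 160.5], [358.8, 160.7], [363.2, 34.8], [278.8, 34.6]]
box [[280.3, 163.3], [365.2, 163.2], [370.4, 23.8], [276.6, 23.8]]
(595, 700, 3)
```

View pics/e1.png

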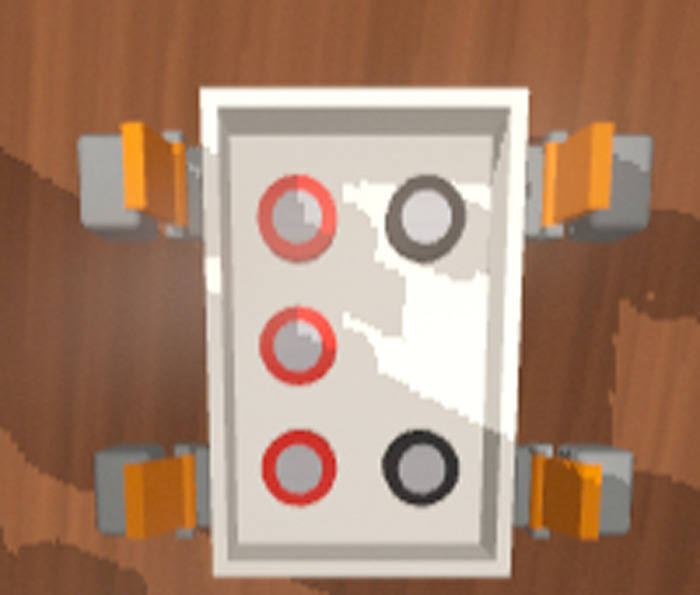

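The box crop shows outer rim corners at crop (199,88), (529,87), (511,577), (213,577), with all four clips open and leaning outward. Next I'll fit both poses.

```bash
cat > m2.py <<'E'
from geo import *
import cv2
e=load('e_wrist');P=(np.array([(213,577),(511,577),(529,87),(199,88)])+.5)/3.5-.5+[220,0]
print('box',*fit([(e,rect(120,180,60),P)],[.539,-.1446,.11]))
c=load('f_wrist');im=c['image'].astype(int)
m=((im[:,:,2]>130)&(im[:,:,2]-im[:,:,0]>60)&(im[:,:,2]-im[:,:,1]>30));m[220:]=0
w=lambda r:np.where(m[r])[0][[0,-1]]+[-.5,.5]
h=lambda k:np.where(m[:,k])[0][[0,-1]]+[-.5,.5]
rs=np.arange(45,155,3);L=np.array([w(r) for r in rs]);ks=np.arange(288,352,3);H=np.array([h(k) for k in ks])
pl,pr=np.polyfit(rs,L[:,0],1),np.polyfit(rs,L[:,1],1);pt,pb=np.polyfit(ks,H[:,0],1),np.polyfit(ks,H[:,1],1)
def X(v,hh):
    r=(hh[0]*v[1]+hh[1])/(1-hh[0]*v[0]);return [v[0]*r+v[1],r]
Q=np.array([X(pl,pb),X(pr,pb),X(pr,pt),X(pl,pt)]);print(Q.round(1).tolist())
q,r=fit([(c,rect(120,180,11),Q)],[.558,.154,.25]);print('lid',q,np.degrees(q[2]),r.round(2).tolist())
wh=(im.min(2)>170);wh[:20]=0;wh[175:]=0;wh[:,:285]=0;wh[:,355:]=0
ys,xs=np.where(wh);print('bar px',xs.min(),xs.max(),ys.min(),ys.max())
print(proj(c,place(q,rect(16,80,43))).round(1).tolist())
E
python3 m2.py
```

```text
box [ 0.53949729 -0.14584706  0.11310797] [[ 0.11948599 -0.24658252]
 [-0.14026022 -0.40665769]
 [-0.27556345  0.28302941]
 [ 0.29643163  0.21514831]]
[[280.9, 160.2], [357.7, 161.9], [362.6, 35.5], [278.6, 35.5]]
lid [0.55732837 0.15288478 0.24244953] 13.891335019829498 [[-0.23, 0.71], [0.14, -0.43], [0.25, 0.25], [-0.17, -0.41]]
bar px 315 326 70 129
[[314.3, 129.7], [325.6, 129.8], [326.5, 70.3], [314.8, 70.2]]
```

```bash
python3 to.py 557.3 152.9 23.5 103.9
```

```text
[ 79.3   7.2 356.5] [-0.001  0.001  0.005]
```

{"op": "drive_tool", "data": {"moves": [{"x": 40,"y": 4,"z": 40,"rx": 0,"ry": 0,"rz": 0.005,"fingers": -1},{"x": 79,"y": 7,"z": 80,"rx": 0,"ry": 0,"rz": 0.005,"fingers": -1},{"x": 79,"y": 7,"z": 140,"rx": 0,"ry": 0,"rz": 0.005,"fingers": -1},{"x": 79,"y": 7,"z": 200,"rx": 0,"ry": 0,"rz": 0.005,"fingers": -1},{"x": 79,"y": 7,"z": 240,"rx": 0,"ry": 0,"rz": 0.005,"fingers": -1},{"x": 79,"y": 7,"z": 270,"rx": 0,"ry": 0,"rz": 0.005,"fingers": -1},{"x": 79,"y": 7,"z": 270,"rx": 0,"ry": 0,"rz": 0.005,"fingers": -1},{"x": 79,"y": 7,"z": 270,"rx": 0,"ry": 0,"rz": 0.005,"fingers": -1}]}}

```text
time_s: 4.18
tool_pos: [0.5578, 0.1545, 0.1117]
tool_rot: [179.9, 0.0, 104.0]
force: [0.2, 0.7, 0.7]
grip_width: 0.087
grasp_force: 0.0
```

```bash
python3 to.py 557.3 152.9 23.5 103.9
```

```text
[-1.4 -1.  88.2] [0.002 0.    0.001]
```

{"op": "drive_tool", "data": {"force": 25, "moves": [{"x": -1.4,"y": -0.8,"z": 40,"rx": 0,"ry": 0,"rz": 0,"fingers": -1},{"x": -1.4,"y": -0.8,"z": 70,"rx": 0,"ry": 0,"rz": 0,"fingers": -1},{"x": -1.4,"y": -0.8,"z": 84,"rx": 0,"ry": 0,"rz": 0,"fingers": -1},{"x": -1.4,"y": -0.8,"z": 88,"rx": 0,"ry": 0,"rz": 0,"fingers": -1},{"x": -1.4,"y": -0.8,"z": 88,"rx": 0,"ry": 0,"rz": 0,"fingers": -1},{"x": -1.4,"y": -0.8,"z": 88,"rx": 0,"ry": 0,"rz": 0,"fingers": 1},{"x": -1.4,"y": -0.8,"z": 88,"rx": 0,"ry": 0,"rz": 0,"fingers": 1},{"x": -1.4,"y": -0.8,"z": 88,"rx": 0,"ry": 0,"rz": 0,"fingers": 1},{"x": -1.4,"y": -0.8,"z": 88,"rx": 0,"ry": 0,"rz": 0,"fingers": 1},{"x": -1.4,"y": -0.8,"z": 88,"rx": 0,"ry": 0,"rz": 0,"fingers": 1},{"x": -1.4,"y": -0.8,"z": 88,"rx": 0,"ry": 0,"rz": 0,"fingers": 1}]}}

```text
time_s: 5.55
tool_pos: [0.556, 0.154, 0.0225]
tool_rot: [-180.0, 0.0, 104.1]
force: [0.2, 0.1, 0.2]
grip_width: 0.035
grasp_force: 0.0
```

Still closing, so I'll give it more rows.

{"op": "drive_tool", "data": {"force": 25, "moves": [{"x": 0,"y": 0,"z": 0,"rx": 0,"ry": 0,"rz": 0,"fingers": 1},{"x": 0,"y": 0,"z": 0,"rx": 0,"ry": 0,"rz": 0,"fingers": 1},{"x": 0,"y": 0,"z": 0,"rx": 0,"ry": 0,"rz": 0,"fingers": 1},{"x": 0,"y": 0,"z": 0,"rx": 0,"ry": 0,"rz": 0,"fingers": 1},{"x": 0,"y": 0,"z": 0,"rx": 0,"ry": 0,"rz": 0,"fingers": 1}]}}

```text
time_s: 6.18
tool_pos: [0.5562, 0.1541, 0.0225]
tool_rot: [180.0, 0.0, 104.1]
force: [1.9, 0.4, -1.2]
grip_width: 0.0161
grasp_force: 25.0
```

```bash
python3 to.py 557.3 152.9 200 103.9;python3 - <<'E'
from cell import sensors;o=sensors.get_obs();print(o['tool_pos'],o['tool_rot'],o['force'])
E
```

```text
[  -1.4    0.8 -177.5] [0.    0.    0.003]
[0.55618142 0.15405382 0.02253549] [1.79986200e+02 1.94916548e-03 1.04098853e+02] [ 1.87340048  0.36352822 -1.16647992]
```

{"op": "drive_tool", "data": {"moves": [{"x": 0,"y": 0,"z": -15,"rx": 0,"ry": 0,"rz": 0,"fingers": 1},{"x": 0,"y": 0,"z": -45,"rx": 0,"ry": 0,"rz": 0,"fingers": 1},{"x": 0,"y": 0,"z": -85,"rx": 0,"ry": 0,"rz": 0,"fingers": 1},{"x": 0,"y": 0,"z": -125,"rx": 0,"ry": 0,"rz": 0,"fingers": 1},{"x": 0,"y": 0,"z": -155,"rx": 0,"ry": 0,"rz": 0,"fingers": 1},{"x": 0,"y": 0,"z": -165,"rx": 0,"ry": 0,"rz": 0,"fingers": 1},{"x": 0,"y": 0,"z": -165,"rx": 0,"ry": 0,"rz": 0,"fingers": 1}]}}

```text
time_s: 7.05
tool_pos: [0.5559, 0.1539, 0.1876]
tool_rot: [180.0, 0.0, 104.1]
force: [0.5, 0.2, -3.6]
grip_width: 0.0158
grasp_force: 25.0
```

```bash
python3 to.py 539.3 -144.4 190 96.48;python3 - <<'E'
from cell import sensors;o=sensors.get_obs();print(o['tool_pos'],o['tool_rot'],o['force'],o['wrist_torque'])
E
```

```text
[-285.3  -88.7   -2.3] [0.    0.    0.133]
[0.55585979 0.15391779 0.18757756] [1.79999266e+02 2.74409778e-02 1.04095469e+02] [ 0.46757411  0.17497633 -3.61110309] [ 0.00852696 -0.08091322 -0.04703234]
```

{"op": "drive_tool", "data": {"moves": [{"x": -25,"y": -8,"z": -2,"rx": 0,"ry": 0,"rz": 0.015,"fingers": 1},{"x": -70,"y": -22,"z": -2,"rx": 0,"ry": 0,"rz": 0.035,"fingers": 1},{"x": -120,"y": -37,"z": -2,"rx": 0,"ry": 0,"rz": 0.06,"fingers": 1},{"x": -170,"y": -53,"z": -2,"rx": 0,"ry": 0,"rz": 0.085,"fingers": 1},{"x": -220,"y": -68,"z": -2,"rx": 0,"ry": 0,"rz": 0.11,"fingers": 1},{"x": -260,"y": -81,"z": -2,"rx": 0,"ry": 0,"rz": 0.125,"fingers": 1},{"x": -285,"y": -88.7,"z": -2,"rx": 0,"ry": 0,"rz": 0.133,"fingers": 1},{"x": -285,"y": -88.7,"z": -2,"rx": 0,"ry": 0,"rz": 0.133,"fingers": 1},{"x": -285,"y": -88.7,"z": -2,"rx": 0,"ry": 0,"rz": 0.133,"fingers": 1},{"x": -285,"y": -88.7,"z": -2,"rx": 0,"ry": 0,"rz": 0.133,"fingers": 1}]}}

```text
time_s: 8.3
tool_pos: [0.5398, -0.1418, 0.1894]
tool_rot: [-180.0, -0.0, 96.7]
force: [1.4, -0.6, -3.7]
grip_width: 0.0157
grasp_force: 25.0
```

```bash
python3 to.py 539.3 -144.4 78 96.48; python3 look.py g wrist; python3 - <<'E'
from geo import *
c=load('g_wrist');im=c['image'].astype(int)
m=((im[:,:,2]>110)&(im[:,:,2]-im[:,:,0]>50)&(im[:,:,2]-im[:,:,1]>30))
for r in (20,60,100,150,200):
    w=np.where(m[r])[0];print(r,w[[0,-1]] if len(w) else None)
for k in(270,300,345,380):
    w=np.where(m[:215,k])[0];print(k,w[[0,-1]] if len(w) else None)
from cell import sensors;o=sensors.get_obs();p=o['tool_pos'];y=np.radians(o['tool_rot'][2]-90);print(p,np.degrees(y))
for off in(0,1.4):
  q=[p[0]+off*1e-3*np.sin(y),p[1]-off*1e-3*np.cos(y),y]
  print(off,proj(c,place(q,rect(120,180,(p[2]*1000-22.5)+11))).round(1).tolist())
E
```

```text
[ -2.6  -0.8 111.4] [-0.    -0.001  0.003]
20 None
60 None
100 [189 440]
150 [193 435]
200 [198 431]
270 [ 63 214]
300 [ 63 172]
345 [ 63 214]
380 [ 63 214]
[ 0.53973988 -0.14212991  0.18952582] 6.645172841360363
0 [[214.1, 384.6], [415.9, 385.0], [446.5, 61.1], [184.9, 60.7]]
1.4 [[214.2, 386.6], [415.7, 386.9], [446.2, 64.3], [185.1, 63.9]]
```

{"op": "drive_tool", "data": {"moves": [{"x": -3.3,"y": -0.8,"z": 20,"rx": 0,"ry": 0,"rz": 0.003,"fingers": 1},{"x": -3.3,"y": -0.8,"z": 50,"rx": 0,"ry": 0,"rz": 0.003,"fingers": 1},{"x": -3.3,"y": -0.8,"z": 80,"rx": 0,"ry": 0,"rz": 0.003,"fingers": 1},{"x": -3.3,"y": -0.8,"z": 95,"rx": 0,"ry": 0,"rz": 0.003,"fingers": 1},{"x": -3.3,"y": -0.8,"z": 100,"rx": 0,"ry": 0,"rz": 0.003,"fingers": 1},{"x": -3.3,"y": -0.8,"z": 100,"rx": 0,"ry": 0,"rz": 0.003,"fingers": 1},{"x": -3.3,"y": -0.8,"z": 100,"rx": 0,"ry": 0,"rz": 0.003,"fingers": 1}]}}

```text
time_s: 9.22
tool_pos: [0.5399, -0.1476, 0.0907]
tool_rot: [179.9, 0.1, 96.3]
force: [0.3, 1.0, -2.3]
grip_width: 0.0157
grasp_force: 25.0
```

```bash
python3 to.py 539.4 -145.1 77.5 96.48; python3 - <<'E'
from cell import sensors;o=sensors.get_obs();print(o['tool_pos'],o['tool_rot'],o['force'],o['wrist_torque'])
E
```

```text
[ 2.5 -0.3 13.2] [ 0.002  0.001 -0.003]
[ 0.53994224 -0.1475564   0.09070841] [1.79894014e+02 6.01055376e-02 9.63065022e+01] [ 0.2803321   1.0114844  -2.34462328] [-0.03456089 -0.10783065  0.03664443]
```

{"op": "drive_tool", "data": {"moves": [{"x": 2.4,"y": -0.3,"z": 2,"rx": 0,"ry": 0,"rz": -0.003,"fingers": 1},{"x": 2.4,"y": -0.3,"z": 4,"rx": 0,"ry": 0,"rz": -0.003,"fingers": 1},{"x": 2.4,"y": -0.3,"z": 4,"rx": 0,"ry": 0,"rz": -0.003,"fingers": 1}]}}

```text
time_s: 9.6
tool_pos: [0.5383, -0.145, 0.0854]
tool_rot: [-180.0, 0.0, 96.5]
force: [0.5, 0.3, -3.0]
grip_width: 0.0152
grasp_force: 25.0
```

```bash
python3 to.py 539.4 -145.1 77.5 96.48
```

```text
[-0.2  1.1  7.9] [-0.  0. -0.]
```

{"op": "drive_tool", "data": {"moves": [{"x": -0.2,"y": 0.6,"z": 1.5,"rx": 0,"ry": 0,"rz": 0,"fingers": 1},{"x": -0.2,"y": 0.6,"z": 3,"rx": 0,"ry": 0,"rz": 0,"fingers": 1},{"x": -0.2,"y": 0.6,"z": 4.5,"rx": 0,"ry": 0,"rz": 0,"fingers": 1},{"x": -0.2,"y": 0.6,"z": 6,"rx": 0,"ry": 0,"rz": 0,"fingers": 1},{"x": -0.2,"y": 0.6,"z": 6,"rx": 0,"ry": 0,"rz": 0,"fingers": 1}]}}

```text
time_s: 10.22
tool_pos: [0.5389, -0.1451, 0.0793]
tool_rot: [-180.0, -0.0, 96.5]
force: [-0.5, -0.2, -2.5]
grip_width: 0.016
grasp_force: 25.0
```

```bash
python3 to.py 539.4 -145.1 77.5 96.48; python3 - <<'E'
from cell import sensors;o=sensors.get_obs();print(o['tool_pos'],o['tool_rot'],o['force'],o['wrist_torque'])
E
```

```text
[-0.   0.5  1.8] [-0. -0. -0.]
[ 0.53893619 -0.14510884  0.07932999] [-1.79979133e+02 -5.79167170e-03  9.64782823e+01] [-0.54728261 -0.20518249 -2.52383797] [-0.06468153 -0.11688613 -0.05702155]
```

Inside the opening with no contact force. I'll finish the descent.

{"op": "drive_tool", "data": {"moves": [{"x": 0,"y": 0.3,"z": 0.7,"rx": 0,"ry": 0,"rz": 0,"fingers": 1},{"x": 0,"y": 0.3,"z": 1.4,"rx": 0,"ry": 0,"rz": 0,"fingers": 1},{"x": 0,"y": 0.3,"z": 2,"rx": 0,"ry": 0,"rz": 0,"fingers": 1},{"x": 0,"y": 0.3,"z": 2,"rx": 0,"ry": 0,"rz": 0,"fingers": 1}]}}

```text
time_s: 10.72
tool_pos: [0.5394, -0.1452, 0.0776]
tool_rot: [180.0, 0.0, 96.5]
force: [0.8, 0.2, -3.0]
grip_width: 0.0164
grasp_force: 25.0
```

{"op": "drive_tool", "data": {"moves": [{"x": 0,"y": 0,"z": 0.6,"rx": 0,"ry": 0,"rz": 0,"fingers": 1},{"x": 0,"y": 0,"z": 1,"rx": 0,"ry": 0,"rz": 0,"fingers": 1}]}}

```text
time_s: 10.98
tool_pos: [0.5394, -0.1451, 0.0775]
tool_rot: [-180.0, 0.0, 96.5]
force: [-4.4, 0.6, 8.1]
grip_width: 0.0159
grasp_force: 25.0
```

Seated: z stopped at 77.5 mm and the contact force rose. Now I'll release and retreat upward.

{"op": "drive_tool", "data": {"moves": [{"x": 0,"y": 0,"z": 0,"rx": 0,"ry": 0,"rz": 0,"fingers": -0.2},{"x": 0,"y": 0,"z": 0,"rx": 0,"ry": 0,"rz": 0,"fingers": -0.2},{"x": 0,"y": 0,"z": 0,"rx": 0,"ry": 0,"rz": 0,"fingers": -0.2},{"x": 0,"y": 0,"z": 0,"rx": 0,"ry": 0,"rz": 0,"fingers": -0.2},{"x": 0,"y": 0,"z": -20,"rx": 0,"ry": 0,"rz": 0,"fingers": -0.2},{"x": 0,"y": 0,"z": -60,"rx": 0,"ry": 0,"rz": 0,"fingers": -0.2},{"x": 0,"y": 0,"z": -95,"rx": 0,"ry": 0,"rz": 0,"fingers": 1},{"x": 0,"y": 0,"z": -95,"rx": 0,"ry": 0,"rz": 0,"fingers": 1},{"x": 0,"y": 0,"z": -95,"rx": 0,"ry": 0,"rz": 0,"fingers": 1}]}}

```text
time_s: 12.1
tool_pos: [0.5393, -0.1452, 0.172]
tool_rot: [180.0, 0.0, 96.5]
force: [-0.3, 0.2, -0.0]
grip_width: 0.0303
grasp_force: 0.0
```

```bash
cat > clip.py <<'E'
# clip.py sx sy : shift in tool axes to start the clip at box (sx*68, sy*55), then arc waypoints (tool y,z from start)
import sys,numpy as np
from to import rel
B=np.array([539.5,-145.8]);a=np.radians(6.48);bx=np.array([np.cos(a),np.sin(a)]);by=np.array([-bx[1],bx[0]])
def world(x,y): return B+x*bx+y*by
sx,sy=int(sys.argv[1]),int(sys.argv[2]); H=15; R=38
def tcp(inw,up): # finger's inner bottom corner at (inw,up) from the hinge
    return sx*(68-inw+H),73+up+8
def show(n,inw,up):
    x,z=tcp(inw,up);w=world(x,sy*55);d,r=rel(w[0],w[1],z,96.48);print(n,'|world',w.round(),round(z,1),'|shift',d,r)
if len(sys.argv)>3: show('above',-33,110)
show('start',-33,33)
for t in (1.9,1.57,1.3,1.1,.9,.7,.55,.45,.36,.3,.2,.1,0): show(t,R*np.cos(t)-5*np.sin(t),R*np.sin(t)+5*np.cos(t))
E
python3 clip.py -1 1 a | head -2; python3 look.py h wrist scene; python3 - <<'E'
from geo import *
import cv2
s=load('h_scene');print('bottle',ray(s,(287,268),0.0))
c=load('h_wrist');im=c['image'].astype(int)
m=((im[:,:,2]>110)&(im[:,:,2]-im[:,:,0]>50)&(im[:,:,2]-im[:,:,1]>30));k=np.where(m[:,270])[0];print('far edge',k[0])
for z in(66,):print(proj(c,place([.5395,-.1458,np.radians(6.48)],rect(120,180,z))).round(1).tolist())
for r in(60,100,150):
  w=np.where(m[r])[0];print(r,w[[0,-1]] if len(w) else None)
A=cv2.resize(s['image'][150:250,200:400],None,fx=4,fy=4,interpolation=2)[:,:,::-1]
W=cv2.resize(c['image'],None,fx=.5,fy=.5)[:,:,::-1];cv2.imwrite('pics/h1.png',np.vstack([A,np.hstack([W,np.zeros((200,480,3),np.uint8)])]))
E
```

```text
above |world [ 418. -104.] 191 |shift [  54.3 -115.9  -19.1] [ 0.     0.001 -0.   ]
start |world [ 418. -104.] 114 |shift [  54.4 -115.9   57.9] [ 0.     0.001 -0.   ]
bottle [0.76934811 0.03627813]
far edge 80
[[245.7, 298.5], [384.6, 298.6], [397.9, 78.6], [233.1, 78.4]]
60 None
100 [234 395]
150 [237 392]
```

View pics/h1.png

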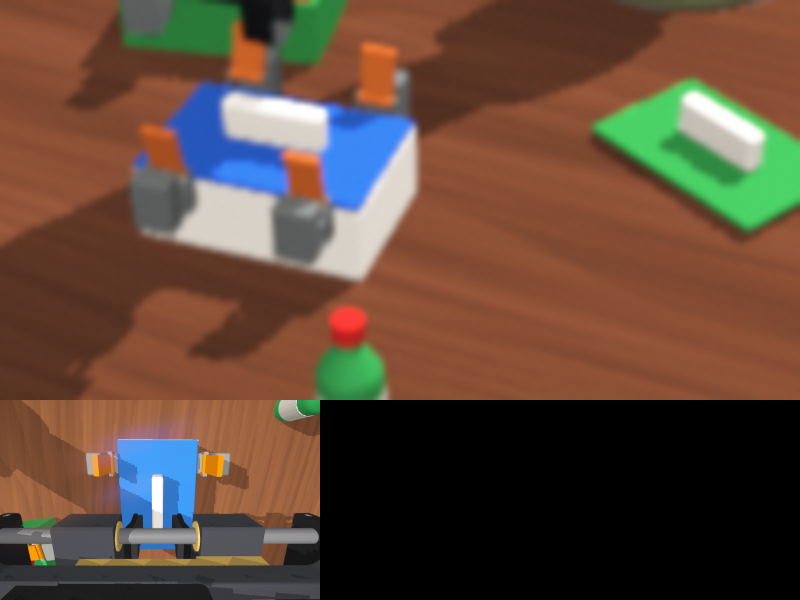

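The lid lies flush and centred, with its far edge at row 80 against a predicted 78.5. All four clips are open and the bottle is far off at about (0.77,0.04). Starting with clip_1.

{"op": "drive_tool", "data": {"moves": [{"x": 25,"y": -55,"z": -5,"rx": 0,"ry": 0,"rz": 0,"fingers": 1},{"x": 50,"y": -105,"z": -5,"rx": 0,"ry": 0,"rz": 0,"fingers": 1},{"x": 54.4,"y": -115.9,"z": 0,"rx": 0,"ry": 0,"rz": 0,"fingers": 1},{"x": 54.4,"y": -115.9,"z": 30,"rx": 0,"ry": 0,"rz": 0,"fingers": 1},{"x": 54.4,"y": -115.9,"z": 57.9,"rx": 0,"ry": 0,"rz": 0,"fingers": 1},{"x": 54.4,"y": -115.9,"z": 57.9,"rx": 0,"ry": 0,"rz": 0,"fingers": 1},{"x": 54.4,"y": -115.9,"z": 57.9,"rx": 0,"ry": 0,"rz": 0,"fingers": 1}]}}

```text
time_s: 13.08
tool_pos: [0.4189, -0.1042, 0.1142]
tool_rot: [180.0, -0.0, 96.5]
force: [0.0, -0.6, 0.8]
grip_width: 0.0002
grasp_force: 0.0
```

```bash
python3 clip.py -1 1; python3 - <<'E'
from cell import sensors;o=sensors.get_obs();print(o['qpos'].round(1),o['force'].round(2),o['grip_width'])
E
```

```text
start |world [ 418. -104.] 114 |shift [ 0.1 -0.9  0.2] [ 0.001 -0.     0.   ]
1.9 |world [ 434. -102.] 115.3 |shift [ 0.1 15.1 -1.1] [ 0.001 -0.     0.   ]
1.57 |world [ 446. -101.] 119.0 |shift [ 0.1 27.2 -4.8] [ 0.001 -0.     0.   ]
1.3 |world [ 456. -100.] 119.0 |shift [ 0.1 37.5 -4.7] [ 0.001 -0.     0.   ]
1.1 |world [464. -99.] 117.1 |shift [ 0.1 44.9 -2.9] [ 0.001 -0.     0.   ]
0.9 |world [470. -98.] 113.9 |shift [ 0.1 51.9  0.4] [ 0.001 -0.     0.   ]
0.7 |world [477. -98.] 109.3 |shift [ 0.1 58.   4.9] [ 0.001 -0.     0.   ]
0.55 |world [480. -97.] 105.1 |shift [ 0.1 61.9  9.1] [ 0.001 -0.     0.   ]
0.45 |world [483. -97.] 102.0 |shift [ 0.1 64.2 12.2] [ 0.001 -0.     0.   ]
0.36 |world [484. -97.] 99.1 |shift [ 0.1 65.9 15.2] [ 0.001 -0.     0.   ]
0.3 |world [485. -97.] 97.0 |shift [ 0.1 67.  17.3] [ 0.001 -0.     0.   ]
0.2 |world [487. -96.] 93.4 |shift [ 0.1 68.4 20.8] [ 0.001 -0.     0.   ]
0.1 |world [488. -96.] 89.8 |shift [ 0.1 69.4 24.5] [ 0.001 -0.     0.   ]
0 |world [489. -96.] 86.0 |shift [ 0.1 70.1 28.3] [ 0.001 -0.     0.   ]
[ 48.5  -1.8 -37.1 119.6  -1.3  61.8  18.5] [ 0.04 -0.61  0.78] 0.00023793997517416633
```

{"op": "drive_tool", "data": {"moves": [{"x": 0,"y": 8,"z": 0,"rx": 0,"ry": 0,"rz": 0,"fingers": 1},{"x": 0,"y": 15,"z": 0,"rx": 0,"ry": 0,"rz": 0,"fingers": 1},{"x": 0,"y": 21,"z": -1.5,"rx": 0,"ry": 0,"rz": 0,"fingers": 1},{"x": 0,"y": 27,"z": -2.8,"rx": 0,"ry": 0,"rz": 0,"fingers": 1},{"x": 0,"y": 32,"z": -3,"rx": 0,"ry": 0,"rz": 0,"fingers": 1},{"x": 0,"y": 37,"z": -3,"rx": 0,"ry": 0,"rz": 0,"fingers": 1},{"x": 0,"y": 41,"z": -2.2,"rx": 0,"ry": 0,"rz": 0,"fingers": 1},{"x": 0,"y": 44.5,"z": -1.2,"rx": 0,"ry": 0,"rz": 0,"fingers": 1},{"x": 0,"y": 48,"z": 0.5,"rx": 0,"ry": 0,"rz": 0,"fingers": 1},{"x": 0,"y": 51.5,"z": 2,"rx": 0,"ry": 0,"rz": 0,"fingers": 1},{"x": 0,"y": 51.5,"z": 2,"rx": 0,"ry": 0,"rz": 0,"fingers": 1}]}}

```text
time_s: 14.45
tool_pos: [0.4698, -0.0981, 0.1115]
tool_rot: [179.9, -0.0, 96.5]
force: [-0.9, 1.0, -0.4]
grip_width: 0.0005
grasp_force: 0.0
```

```bash
python3 clip.py -1 1|tail -9; python3 - <<'E'
from cell import sensors;o=sensors.get_obs();print(o['force'].round(2),o['wrist_torque'])
E
python3 look.py i scene side; python3 - <<'E'
import cv2,numpy as np
a=cv2.imread('pics/i_scene.png')[140:240,210:330];b=cv2.imread('pics/i_side.png')[190:290,280:400]
f=lambda x:cv2.resize(x,(400,333),interpolation=2)
cv2.imwrite('pics/i1.png',np.hstack([f(a),f(b)]))
E
```

```text
0.9 |world [470. -98.] 113.9 |shift [-0.2  0.5 -2.3] [ 0.001 -0.     0.   ]
0.7 |world [477. -98.] 109.3 |shift [-0.2  6.7  2.2] [ 0.001 -0.     0.   ]
0.55 |world [480. -97.] 105.1 |shift [-0.2 10.6  6.4] [ 0.001 -0.     0.   ]
0.45 |world [483. -97.] 102.0 |shift [-0.2 12.9  9.5] [ 0.001 -0.     0.   ]
0.36 |world [484. -97.] 99.1 |shift [-0.2 14.6 12.5] [ 0.001 -0.     0.   ]
0.3 |world [485. -97.] 97.0 |shift [-0.2 15.6 14.5] [ 0.001 -0.     0.   ]
0.2 |world [487. -96.] 93.4 |shift [-0.2 17.1 18.1] [ 0.001 -0.     0.   ]
0.1 |world [488. -96.] 89.8 |shift [-0.2 18.1 21.8] [ 0.001 -0.     0.   ]
0 |world [489. -96.] 86.0 |shift [-0.2 18.8 25.5] [ 0.001 -0.     0.   ]
[-0.94  1.05 -0.39] [ 0.03914932 -0.09935454  0.03443109]
```

View pics/i1.png

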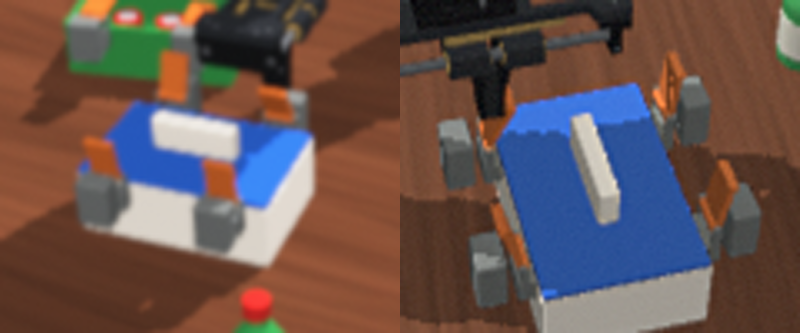

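The finger stands outside clip_1 (side half, around (490,110)) and has swung it inward, while the other three stay open. Continuing round the arc.

{"op": "drive_tool", "data": {"moves": [{"x": 0,"y": 4,"z": 0.5,"rx": 0,"ry": 0,"rz": 0,"fingers": 1},{"x": 0,"y": 7,"z": 2.5,"rx": 0,"ry": 0,"rz": 0,"fingers": 1},{"x": 0,"y": 10,"z": 5.5,"rx": 0,"ry": 0,"rz": 0,"fingers": 1},{"x": 0,"y": 13,"z": 8.5,"rx": 0,"ry": 0,"rz": 0,"fingers": 1},{"x": 0,"y": 14.5,"z": 11,"rx": 0,"ry": 0,"rz": 0,"fingers": 1},{"x": 0,"y": 15.5,"z": 12.5,"rx": 0,"ry": 0,"rz": 0,"fingers": 1},{"x": 0,"y": 15.5,"z": 12.5,"rx": 0,"ry": 0,"rz": 0,"fingers": 1}]}}

```text
time_s: 15.42
tool_pos: [0.4848, -0.0965, 0.099]
tool_rot: [180.0, -0.0, 96.5]
force: [-0.9, -0.8, 0.8]
grip_width: 0.0006
grasp_force: 0.4
```

{"op": "drive_tool", "data": {"moves": [{"x": 0,"y": 0.5,"z": 1.5,"rx": 0,"ry": 0,"rz": 0,"fingers": 1},{"x": 0,"y": 1,"z": 3,"rx": 0,"ry": 0,"rz": 0,"fingers": 1},{"x": 0,"y": 1,"z": 3,"rx": 0,"ry": 0,"rz": 0,"fingers": 1}]}}

```text
time_s: 15.8
tool_pos: [0.4856, -0.0965, 0.096]
tool_rot: [-180.0, 0.0, 96.5]
force: [-0.1, 0.3, 1.0]
grip_width: 0.0009
grasp_force: 0.5
```

{"op": "drive_tool", "data": {"moves": [{"x": 0,"y": 0.3,"z": 1,"rx": 0,"ry": 0,"rz": 0,"fingers": 1},{"x": 0,"y": 0.5,"z": 2,"rx": 0,"ry": 0,"rz": 0,"fingers": 1},{"x": 0,"y": 0.5,"z": 2,"rx": 0,"ry": 0,"rz": 0,"fingers": 1}]}}

```text
time_s: 16.18
tool_pos: [0.4861, -0.0965, 0.094]
tool_rot: [-180.0, 0.0, 96.5]
force: [0.6, 0.4, 1.7]
grip_width: 0.0006
grasp_force: 0.7
```

{"op": "drive_tool", "data": {"moves": [{"x": 0,"y": 0.2,"z": 0.7,"rx": 0,"ry": 0,"rz": 0,"fingers": 1},{"x": 0,"y": 0.4,"z": 1.5,"rx": 0,"ry": 0,"rz": 0,"fingers": 1},{"x": 0,"y": 0.4,"z": 1.5,"rx": 0,"ry": 0,"rz": 0,"fingers": 1}]}}

```text
time_s: 16.55
tool_pos: [0.4866, -0.0964, 0.0929]
tool_rot: [180.0, 0.0, 96.5]
force: [-0.2, 0.3, 3.6]
grip_width: 0.0005
grasp_force: 2.4
```

{"op": "drive_tool", "data": {"moves": [{"x": 0,"y": 0.1,"z": 0.6,"rx": 0,"ry": 0,"rz": 0,"fingers": 1},{"x": 0,"y": 0.2,"z": 1.2,"rx": 0,"ry": 0,"rz": 0,"fingers": 1},{"x": 0,"y": 0.2,"z": 1.2,"rx": 0,"ry": 0,"rz": 0,"fingers": 1}]}}

```text
time_s: 16.92
tool_pos: [0.487, -0.0964, 0.092]
tool_rot: [180.0, 0.0, 96.5]
force: [-1.2, -0.9, 6.0]
grip_width: 0.0005
grasp_force: 3.3
```

{"op": "drive_tool", "data": {"moves": [{"x": 0,"y": 0,"z": 0.5,"rx": 0,"ry": 0,"rz": 0,"fingers": 1},{"x": 0,"y": 0,"z": 0.8,"rx": 0,"ry": 0,"rz": 0,"fingers": 1},{"x": 0,"y": 0,"z": 0.8,"rx": 0,"ry": 0,"rz": 0,"fingers": 1}]}}

```text
time_s: 17.3
tool_pos: [0.4872, -0.0964, 0.0914]
tool_rot: [180.0, 0.0, 96.5]
force: [-0.3, 0.2, 8.0]
grip_width: 0.0004
grasp_force: 3.8
```

{"op": "drive_tool", "data": {"moves": [{"x": 0,"y": 0,"z": 0.5,"rx": 0,"ry": 0,"rz": 0,"fingers": 1},{"x": 0,"y": 0,"z": 1,"rx": 0,"ry": 0,"rz": 0,"fingers": 1},{"x": 0,"y": 0,"z": 1,"rx": 0,"ry": 0,"rz": 0,"fingers": 1}]}}

```text
time_s: 17.68
tool_pos: [0.4875, -0.0963, 0.0905]
tool_rot: [179.9, 0.0, 96.5]
force: [-0.5, -0.6, 7.5]
grip_width: 0.0007
grasp_force: 3.9
```

{"op": "drive_tool", "data": {"moves": [{"x": 0,"y": 0,"z": 0.5,"rx": 0,"ry": 0,"rz": 0,"fingers": 1},{"x": 0,"y": 0,"z": 0.8,"rx": 0,"ry": 0,"rz": 0,"fingers": 1},{"x": 0,"y": 0,"z": 0.8,"rx": 0,"ry": 0,"rz": 0,"fingers": 1}]}}

```text
time_s: 18.05
tool_pos: [0.4877, -0.0963, 0.0898]
tool_rot: [179.9, 0.0, 96.5]
force: [0.1, 1.1, 8.5]
grip_width: 0.0004
grasp_force: 3.9
```

{"op": "drive_tool", "data": {"moves": [{"x": 0,"y": 0,"z": 0.5,"rx": 0,"ry": 0,"rz": 0,"fingers": 1},{"x": 0,"y": 0,"z": 1,"rx": 0,"ry": 0,"rz": 0,"fingers": 1},{"x": 0,"y": 0,"z": 1,"rx": 0,"ry": 0,"rz": 0,"fingers": 1}]}}

```text
time_s: 18.42
tool_pos: [0.488, -0.0963, 0.0888]
tool_rot: [179.9, 0.0, 96.5]
force: [0.7, 0.2, 7.4]
grip_width: 0.0007
grasp_force: 3.6
```

{"op": "drive_tool", "data": {"moves": [{"x": 0,"y": 0,"z": 0.5,"rx": 0,"ry": 0,"rz": 0,"fingers": 1},{"x": 0,"y": 0,"z": 0.8,"rx": 0,"ry": 0,"rz": 0,"fingers": 1},{"x": 0,"y": 0,"z": 0.8,"rx": 0,"ry": 0,"rz": 0,"fingers": 1}]}}

```text
time_s: 18.8
tool_pos: [0.4882, -0.0962, 0.088]
tool_rot: [179.8, 0.0, 96.5]
force: [0.8, 0.8, 6.4]
grip_width: 0.0005
grasp_force: 3.2
```

{"op": "drive_tool", "data": {"moves": [{"x": 0,"y": 0,"z": 0.6,"rx": 0,"ry": 0,"rz": 0,"fingers": 1},{"x": 0,"y": 0,"z": 1.2,"rx": 0,"ry": 0,"rz": 0,"fingers": 1},{"x": 0,"y": 0,"z": 1.2,"rx": 0,"ry": 0,"rz": 0,"fingers": 1}]}}

```text
time_s: 19.18
tool_pos: [0.4885, -0.0962, 0.0867]
tool_rot: [179.8, 0.0, 96.5]
force: [3.4, 0.2, 5.5]
grip_width: 0.0003
grasp_force: 2.5
```

{"op": "drive_tool", "data": {"moves": [{"x": 0,"y": 0,"z": 0.5,"rx": 0,"ry": 0,"rz": 0,"fingers": 1},{"x": 0,"y": 0,"z": 1,"rx": 0,"ry": 0,"rz": 0,"fingers": 1},{"x": 0,"y": 0,"z": 1,"rx": 0,"ry": 0,"rz": 0,"fingers": 1}]}}

```text
time_s: 19.55
tool_pos: [0.487, -0.0964, 0.0849]
tool_rot: [180.0, 0.0, 96.5]
force: [1.6, 0.8, 2.5]
grip_width: 0.001
grasp_force: 1.7
```

{"op": "drive_tool", "data": {"moves": [{"x": 0,"y": 0,"z": 0.6,"rx": 0,"ry": 0,"rz": 0,"fingers": 1},{"x": 0,"y": 0,"z": 1.2,"rx": 0,"ry": 0,"rz": 0,"fingers": 1},{"x": 0,"y": 0,"z": 1.2,"rx": 0,"ry": 0,"rz": 0,"fingers": 1}]}}

```text
time_s: 19.92
tool_pos: [0.4871, -0.0964, 0.0845]
tool_rot: [180.0, 0.0, 96.5]
force: [0.1, 0.9, 10.2]
grip_width: 0.0004
grasp_force: 5.1
```

{"op": "drive_tool", "data": {"moves": [{"x": 0,"y": 0,"z": 0.5,"rx": 0,"ry": 0,"rz": 0,"fingers": 1},{"x": 0,"y": 0,"z": 1,"rx": 0,"ry": 0,"rz": 0,"fingers": 1},{"x": 0,"y": 0,"z": 1,"rx": 0,"ry": 0,"rz": 0,"fingers": 1}]}}

```text
time_s: 20.3
tool_pos: [0.4871, -0.0964, 0.0843]
tool_rot: [180.0, 0.1, 96.5]
force: [-2.4, 0.9, 16.0]
grip_width: 0.0004
grasp_force: 7.9
```

Clip_1 peaked at about 8.5 N, dropped to 2.5 N at the snap, then met the firm stop. I'll lift and go to clip_3, diagonally opposite.

```bash
python3 clip.py 1 -1 a|head -2
```

```text
above |world [ 661. -187.] 191 |shift [-110.1  162.5 -106.6] [ 0.     0.001 -0.   ]
start |world [ 661. -187.] 114 |shift [-110.   162.5  -29.6] [ 0.     0.001 -0.   ]
```

{"op": "drive_tool", "data": {"moves": [{"x": 0,"y": 0,"z": -20,"rx": 0,"ry": 0,"rz": 0,"fingers": 1},{"x": 0,"y": 0,"z": -60,"rx": 0,"ry": 0,"rz": 0,"fingers": 1},{"x": -20,"y": 30,"z": -100,"rx": 0,"ry": 0,"rz": 0,"fingers": 1},{"x": -50,"y": 75,"z": -102,"rx": 0,"ry": 0,"rz": 0,"fingers": 1},{"x": -80,"y": 120,"z": -102,"rx": 0,"ry": 0,"rz": 0,"fingers": 1},{"x": -110,"y": 162.5,"z": -102,"rx": 0,"ry": 0,"rz": 0,"fingers": 1},{"x": -110,"y": 162.5,"z": -90,"rx": 0,"ry": 0,"rz": 0,"fingers": 1},{"x": -110,"y": 162.5,"z": -60,"rx": 0,"ry": 0,"rz": 0,"fingers": 1},{"x": -110,"y": 162.5,"z": -32,"rx": 0,"ry": 0,"rz": 0,"fingers": 1},{"x": -110,"y": 162.5,"z": -29.6,"rx": 0,"ry": 0,"rz": 0,"fingers": 1},{"x": -110,"y": 162.5,"z": -29.6,"rx": 0,"ry": 0,"rz": 0,"fingers": 1}]}}

```text
time_s: 21.68
tool_pos: [0.6601, -0.1871, 0.1125]
tool_rot: [-180.0, 0.0, 96.5]
force: [0.1, 0.5, 0.2]
grip_width: 0.0006
grasp_force: 0.0
```

```bash
python3 clip.py 1 -1; python3 look.py j side wrist; python3 - <<'E'
from geo import *
import cv2
for n in('side','wrist'):
    c=load('j_'+n);im=c['image'].astype(int)
    m=((im[:,:,0]>130)&(im[:,:,0]-im[:,:,2]>90)&(im[:,:,0]-im[:,:,1]>60)&(im[:,:,1]>60)).astype(np.uint8)
    _,_,st,ce=cv2.connectedComponentsWithStats(m);print(n,[(s[4],tuple(s[:4])) for s in st[1:] if s[4]>25])
    q=[.5395,-.1458,np.radians(6.48)]
    for sx,sy in((-1,1),(1,1),(1,-1),(-1,-1)):
        print(sx,sy,'shut',proj(c,place(q,[[sx*.045,sy*.055,.078]])).round().tolist(),'open',proj(c,place(q,[[sx*.074,sy*.055,.095]])).round().tolist())
E
```

```text
start |world [ 661. -187.] 114 |shift [-0.4  0.9 -1.5] [-0.001  0.     0.   ]
1.9 |world [ 645. -189.] 115.3 |shift [ -0.4 -15.1  -2.8] [-0.001  0.     0.   ]
1.57 |world [ 633. -191.] 119.0 |shift [ -0.4 -27.2  -6.5] [-0.001  0.     0.   ]
1.3 |world [ 623. -192.] 119.0 |shift [ -0.4 -37.5  -6.4] [-0.001  0.     0.   ]
1.1 |world [ 615. -193.] 117.1 |shift [ -0.4 -44.9  -4.6] [-0.001  0.     0.   ]
0.9 |world [ 609. -193.] 113.9 |shift [ -0.4 -51.8  -1.3] [-0.001  0.     0.   ]
0.7 |world [ 602. -194.] 109.3 |shift [ -0.4 -58.    3.3] [-0.001  0.     0.   ]
0.55 |world [ 599. -194.] 105.1 |shift [ -0.4 -61.9   7.5] [-0.001  0.     0.   ]
0.45 |world [ 596. -195.] 102.0 |shift [ -0.4 -64.2  10.6] [-0.001  0.     0.   ]
0.36 |world [ 595. -195.] 99.1 |shift [ -0.4 -65.9  13.5] [-0.001  0.     0.   ]
0.3 |world [ 594. -195.] 97.0 |shift [ -0.4 -67.   15.6] [-0.001  0.     0.   ]
0.2 |world [ 592. -195.] 93.4 |shift [ -0.4 -68.4  19.1] [-0.001  0.     0.   ]
0.1 |world [ 591. -195.] 89.8 |shift [ -0.4 -69.4  22.8] [-0.001  0.     0.   ]
0 |world [ 590. -195.] 86.0 |shift [ -0.4 -70.1  2
[... 3515 characters left out ...]
 (np.int32(230), np.int32(204), np.int32(17), np.int32(24))), (np.int32(39), (np.int32(451), np.int32(218), np.int32(6), np.int32(17))), (np.int32(33), (np.int32(579), np.int32(224), np.int32(10), np.int32(11))), (np.int32(26), (np.int32(563), np.int32(243), np.int32(8), np.int32(6))), (np.int32(126), (np.int32(157), np.int32(289), np.int32(9), np.int32(28))), (np.int32(28), (np.int32(141), np.int32(290), np.int32(5), np.int32(13))), (np.int32(32), (np.int32(67), np.int32(318), np.int32(6), np.int32(12)))]
-1 1 shut [[3.0, 26.0]] open [[-89.0, 18.0]]
1 1 shut [[177.0, 25.0]] open [[225.0, 16.0]]
1 -1 shut [[196.0, 228.0]] open [[239.0, 238.0]]
-1 -1 shut [[46.0, 227.0]] open [[-30.0, 238.0]]
```

Clip_1 stays shut: its blob is centred at (314,229), exactly the predicted shut position. Now swinging clip_3.

{"op": "drive_tool", "data": {"moves": [{"x": 0,"y": -8,"z": -1.5,"rx": 0,"ry": 0,"rz": 0,"fingers": 1},{"x": 0,"y": -15,"z": -1.5,"rx": 0,"ry": 0,"rz": 0,"fingers": 1},{"x": 0,"y": -21,"z": -3.2,"rx": 0,"ry": 0,"rz": 0,"fingers": 1},{"x": 0,"y": -27,"z": -4.5,"rx": 0,"ry": 0,"rz": 0,"fingers": 1},{"x": 0,"y": -32,"z": -4.7,"rx": 0,"ry": 0,"rz": 0,"fingers": 1},{"x": 0,"y": -37,"z": -4.7,"rx": 0,"ry": 0,"rz": 0,"fingers": 1},{"x": 0,"y": -41,"z": -4,"rx": 0,"ry": 0,"rz": 0,"fingers": 1},{"x": 0,"y": -44.5,"z": -3,"rx": 0,"ry": 0,"rz": 0,"fingers": 1},{"x": 0,"y": -48,"z": -1.2,"rx": 0,"ry": 0,"rz": 0,"fingers": 1},{"x": 0,"y": -51.5,"z": 0.3,"rx": 0,"ry": 0,"rz": 0,"fingers": 1},{"x": 0,"y": -56,"z": 1.2,"rx": 0,"ry": 0,"rz": 0,"fingers": 1},{"x": 0,"y": -59,"z": 3.5,"rx": 0,"ry": 0,"rz": 0,"fingers": 1},{"x": 0,"y": -62,"z": 6.5,"rx": 0,"ry": 0,"rz": 0,"fingers": 1},{"x": 0,"y": -65,"z": 9.5,"rx": 0,"ry": 0,"rz": 0,"fingers": 1},{"x": 0,"y": -66.5,"z": 12,"rx": 0,"ry": 0,"rz": 0,"fingers": 1},{"x": 0,"y": -67.5,"z": 13.5,"rx": 0,"ry": 0,"rz": 0,"fingers": 1},{"x": 0,"y": -67.5,"z": 13.5,"rx": 0,"ry": 0,"rz": 0,"fingers": 1}]}}

```text
time_s: 23.9
tool_pos: [0.593, -0.195, 0.0982]
tool_rot: [-179.9, -0.0, 96.5]
force: [-0.5, 0.3, 1.5]
grip_width: 0.0001
grasp_force: 0.4
```

{"op": "drive_tool", "data": {"moves": [{"x": 0,"y": -0.5,"z": 1.5,"rx": 0,"ry": 0,"rz": 0,"fingers": 1},{"x": 0,"y": -1,"z": 3,"rx": 0,"ry": 0,"rz": 0,"fingers": 1},{"x": 0,"y": -1,"z": 3,"rx": 0,"ry": 0,"rz": 0,"fingers": 1}]}}

```text
time_s: 24.28
tool_pos: [0.5927, -0.1952, 0.0962]
tool_rot: [180.0, 0.0, 96.5]
force: [-0.9, -0.0, 4.1]
grip_width: 0.0004
grasp_force: 2.0
```

{"op": "drive_tool", "data": {"moves": [{"x": 0,"y": -0.5,"z": 1,"rx": 0,"ry": 0,"rz": 0,"fingers": 1},{"x": 0,"y": -0.5,"z": 2,"rx": 0,"ry": 0,"rz": 0,"fingers": 1},{"x": 0,"y": -0.5,"z": 2,"rx": 0,"ry": 0,"rz": 0,"fingers": 1}]}}

```text
time_s: 24.65
tool_pos: [0.5924, -0.1953, 0.0946]
tool_rot: [180.0, 0.0, 96.5]
force: [-0.5, 0.2, 6.4]
grip_width: 0.0002
grasp_force: 3.2
```

{"op": "drive_tool", "data": {"moves": [{"x": 0,"y": 0,"z": 0.7,"rx": 0,"ry": 0,"rz": 0,"fingers": 1},{"x": 0,"y": 0,"z": 1.3,"rx": 0,"ry": 0,"rz": 0,"fingers": 1},{"x": 0,"y": 0,"z": 1.3,"rx": 0,"ry": 0,"rz": 0,"fingers": 1}]}}

```text
time_s: 25.02
tool_pos: [0.5923, -0.1953, 0.0935]
tool_rot: [180.0, 0.1, 96.5]
force: [-1.2, 0.9, 8.6]
grip_width: 0.0005
grasp_force: 3.7
```

{"op": "drive_tool", "data": {"moves": [{"x": 0,"y": 0,"z": 0.7,"rx": 0,"ry": 0,"rz": 0,"fingers": 1},{"x": 0,"y": 0,"z": 1.3,"rx": 0,"ry": 0,"rz": 0,"fingers": 1},{"x": 0,"y": 0,"z": 1.3,"rx": 0,"ry": 0,"rz": 0,"fingers": 1}]}}

```text
time_s: 25.4
tool_pos: [0.5921, -0.1954, 0.0921]
tool_rot: [180.0, 0.1, 96.5]
force: [-2.2, -0.6, 8.4]
grip_width: 0.0004
grasp_force: 3.6
```

{"op": "drive_tool", "data": {"moves": [{"x": 0,"y": 0,"z": 0.6,"rx": 0,"ry": 0,"rz": 0,"fingers": 1},{"x": 0,"y": 0,"z": 1.2,"rx": 0,"ry": 0,"rz": 0,"fingers": 1},{"x": 0,"y": 0,"z": 1.2,"rx": 0,"ry": 0,"rz": 0,"fingers": 1}]}}

```text
time_s: 25.78
tool_pos: [0.5918, -0.1955, 0.0904]
tool_rot: [-180.0, 0.0, 96.5]
force: [-2.3, 0.8, 5.4]
grip_width: 0.0004
grasp_force: 2.7
```

{"op": "drive_tool", "data": {"moves": [{"x": 0,"y": 0,"z": 0.6,"rx": 0,"ry": 0,"rz": 0,"fingers": 1},{"x": 0,"y": 0,"z": 1.2,"rx": 0,"ry": 0,"rz": 0,"fingers": 1},{"x": 0,"y": 0,"z": 1.2,"rx": 0,"ry": 0,"rz": 0,"fingers": 1}]}}

```text
time_s: 26.15
tool_pos: [0.5918, -0.1954, 0.0885]
tool_rot: [-180.0, 0.0, 96.5]
force: [-1.9, 0.2, 1.9]
grip_width: 0.0004
grasp_force: 1.2
```

{"op": "drive_tool", "data": {"moves": [{"x": 0,"y": 0,"z": 0.5,"rx": 0,"ry": 0,"rz": 0,"fingers": 1},{"x": 0,"y": 0,"z": 1,"rx": 0,"ry": 0,"rz": 0,"fingers": 1},{"x": 0,"y": 0,"z": 1,"rx": 0,"ry": 0,"rz": 0,"fingers": 1}]}}

```text
time_s: 26.52
tool_pos: [0.592, -0.1949, 0.0873]
tool_rot: [-180.0, -0.0, 96.5]
force: [0.1, 0.4, -0.0]
grip_width: 0.0006
grasp_force: 0.1
```

{"op": "drive_tool", "data": {"moves": [{"x": 0,"y": 0,"z": 0.6,"rx": 0,"ry": 0,"rz": 0,"fingers": 1},{"x": 0,"y": 0,"z": 1.2,"rx": 0,"ry": 0,"rz": 0,"fingers": 1},{"x": 0,"y": 0,"z": 1.2,"rx": 0,"ry": 0,"rz": 0,"fingers": 1}]}}

```text
time_s: 26.9
tool_pos: [0.592, -0.1949, 0.0868]
tool_rot: [-180.0, -0.0, 96.5]
force: [-2.6, 0.8, 3.5]
grip_width: 0.0007
grasp_force: 1.9
```

{"op": "drive_tool", "data": {"moves": [{"x": 0,"y": 0,"z": 0.5,"rx": 0,"ry": 0,"rz": 0,"fingers": 1},{"x": 0,"y": 0,"z": 1,"rx": 0,"ry": 0,"rz": 0,"fingers": 1},{"x": 0,"y": 0,"z": 1,"rx": 0,"ry": 0,"rz": 0,"fingers": 1}]}}

```text
time_s: 27.28
tool_pos: [0.592, -0.1949, 0.0865]
tool_rot: [-180.0, 0.0, 96.5]
force: [-3.9, 2.4, 7.7]
grip_width: 0.0001
grasp_force: 4.1
```

{"op": "drive_tool", "data": {"moves": [{"x": 0,"y": 0,"z": 0.5,"rx": 0,"ry": 0,"rz": 0,"fingers": 1},{"x": 0,"y": 0,"z": 1,"rx": 0,"ry": 0,"rz": 0,"fingers": 1},{"x": 0,"y": 0,"z": 1,"rx": 0,"ry": 0,"rz": 0,"fingers": 1}]}}

```text
time_s: 27.65
tool_pos: [0.592, -0.1949, 0.0863]
tool_rot: [-180.0, 0.0, 96.5]
force: [-5.9, 0.9, 12.5]
grip_width: 0.0006
grasp_force: 6.2
```

```bash
python3 clip.py 1 1 a|head -2
```

```text
above |world [649. -78.] 191 |shift [ 109.6   69.3 -104.8] [-0.     0.001 -0.   ]
start |world [649. -78.] 114 |shift [109.7  69.4 -27.8] [-0.     0.001 -0.   ]
```

{"op": "drive_tool", "data": {"moves": [{"x": 0,"y": 0,"z": -20,"rx": 0,"ry": 0,"rz": 0,"fingers": 1},{"x": 0,"y": 0,"z": -60,"rx": 0,"ry": 0,"rz": 0,"fingers": 1},{"x": 5,"y": 30,"z": -95,"rx": 0,"ry": 0,"rz": 0,"fingers": 1},{"x": 50,"y": 60,"z": -100,"rx": 0,"ry": 0,"rz": 0,"fingers": 1},{"x": 95,"y": 69,"z": -100,"rx": 0,"ry": 0,"rz": 0,"fingers": 1},{"x": 109.7,"y": 69.4,"z": -95,"rx": 0,"ry": 0,"rz": 0,"fingers": 1},{"x": 109.7,"y": 69.4,"z": -60,"rx": 0,"ry": 0,"rz": 0,"fingers": 1},{"x": 109.7,"y": 69.4,"z": -33,"rx": 0,"ry": 0,"rz": 0,"fingers": 1},{"x": 109.7,"y": 69.4,"z": -31,"rx": 0,"ry": 0,"rz": 0,"fingers": 1},{"x": 109.7,"y": 69.4,"z": -31,"rx": 0,"ry": 0,"rz": 0,"fingers": 1}]}}

```text
time_s: 28.9
tool_pos: [0.6491, -0.0791, 0.1164]
tool_rot: [179.9, 0.0, 96.4]
force: [0.2, -0.8, 0.8]
grip_width: 0.0003
grasp_force: 0.0
```

```bash
python3 clip.py 1 1|head -2; cat > chk.py <<'E'
import sys
from geo import *
import cv2
c=load(sys.argv[1]);im=c['image'].astype(int)
m=((im[:,:,0]>130)&(im[:,:,0]-im[:,:,2]>90)&(im[:,:,0]-im[:,:,1]>60)&(im[:,:,1]>60)).astype(np.uint8);m[:,:285]=0
_,_,st,ce=cv2.connectedComponentsWithStats(m);print([s.tolist() for s in st[1:] if s[4]>25])
q=[.5395,-.1458,np.radians(6.48)]
for sx,sy in((-1,1),(1,1),(1,-1),(-1,-1)):
    print(sx,sy,'shut',proj(c,place(q,[[sx*.045,sy*.055,.078]])).round().tolist(),'open',proj(c,place(q,[[sx*.074,sy*.055,.095]])).round().tolist())
E
python3 look.py k side; python3 chk.py k_side
```

```text
start |world [649. -78.] 114 |shift [ 1.1 -0.4  2.4] [ 0.001  0.    -0.001]
1.9 |world [633. -80.] 115.3 |shift [  1.  -16.4   1. ] [ 0.001  0.    -0.001]
[[356, 205, 10, 21, 110], [304, 224, 20, 11, 154], [355, 249, 20, 12, 168], [308, 251, 10, 19, 64]]
-1 1 shut [[314.0, 228.0]] open [[303.0, 225.0]]
1 1 shut [[350.0, 221.0]] open [[361.0, 215.0]]
1 -1 shut [[363.0, 255.0]] open [[375.0, 248.0]]
-1 -1 shut [[325.0, 262.0]] open [[313.0, 260.0]]
```

Clip_3 is shut: its blob centre is (365,255). Now clip_2.

{"op": "drive_tool", "data": {"moves": [{"x": 1,"y": -8,"z": 2,"rx": 0,"ry": 0,"rz": 0,"fingers": 1},{"x": 1,"y": -16,"z": 2,"rx": 0,"ry": 0,"rz": 0,"fingers": 1},{"x": 1,"y": -22,"z": 0.7,"rx": 0,"ry": 0,"rz": 0,"fingers": 1},{"x": 1,"y": -28,"z": -0.6,"rx": 0,"ry": 0,"rz": 0,"fingers": 1},{"x": 1,"y": -33,"z": -0.8,"rx": 0,"ry": 0,"rz": 0,"fingers": 1},{"x": 1,"y": -38,"z": -0.8,"rx": 0,"ry": 0,"rz": 0,"fingers": 1},{"x": 1,"y": -42,"z": 0,"rx": 0,"ry": 0,"rz": 0,"fingers": 1},{"x": 1,"y": -45.5,"z": 1,"rx": 0,"ry": 0,"rz": 0,"fingers": 1},{"x": 1,"y": -49,"z": 2.7,"rx": 0,"ry": 0,"rz": 0,"fingers": 1},{"x": 1,"y": -52.5,"z": 4.2,"rx": 0,"ry": 0,"rz": 0,"fingers": 1},{"x": 1,"y": -57,"z": 5.1,"rx": 0,"ry": 0,"rz": 0,"fingers": 1},{"x": 1,"y": -60,"z": 7.4,"rx": 0,"ry": 0,"rz": 0,"fingers": 1},{"x": 1,"y": -63,"z": 10.4,"rx": 0,"ry": 0,"rz": 0,"fingers": 1},{"x": 1,"y": -66,"z": 13.4,"rx": 0,"ry": 0,"rz": 0,"fingers": 1},{"x": 1,"y": -67.5,"z": 16,"rx": 0,"ry": 0,"rz": 0,"fingers": 1},{"x": 1,"y": -68.5,"z": 17.5,"rx": 0,"ry": 0,"rz": 0,"fingers": 1},{"x": 1,"y": -68.5,"z": 17.5,"rx": 0,"ry": 0,"rz": 0,"fingers": 1}]}}

```text
time_s: 31.08
tool_pos: [0.5799, -0.0851, 0.0975]
tool_rot: [-179.9, -0.0, 96.5]
force: [-0.2, 0.5, 0.2]
grip_width: 0.0004
grasp_force: 0.4
```

{"op": "drive_tool", "data": {"moves": [{"x": 0,"y": -0.5,"z": 1.2,"rx": 0,"ry": 0,"rz": 0,"fingers": 1},{"x": 0,"y": -1,"z": 2.5,"rx": 0,"ry": 0,"rz": 0,"fingers": 1},{"x": 0,"y": -1,"z": 2.5,"rx": 0,"ry": 0,"rz": 0,"fingers": 1}]}}

```text
time_s: 31.45
tool_pos: [0.5793, -0.0853, 0.0953]
tool_rot: [-180.0, 0.0, 96.5]
force: [-0.3, 0.9, 0.9]
grip_width: 0.0005
grasp_force: 0.5
```

{"op": "drive_tool", "data": {"moves": [{"x": 0,"y": 0,"z": 0.7,"rx": 0,"ry": 0,"rz": 0,"fingers": 1},{"x": 0,"y": 0,"z": 1.5,"rx": 0,"ry": 0,"rz": 0,"fingers": 1},{"x": 0,"y": 0,"z": 1.5,"rx": 0,"ry": 0,"rz": 0,"fingers": 1}]}}

```text
time_s: 31.82
tool_pos: [0.5796, -0.0852, 0.0943]
tool_rot: [180.0, 0.0, 96.5]
force: [-0.8, 0.5, 4.0]
grip_width: 0.0001
grasp_force: 1.8
```

{"op": "drive_tool", "data": {"moves": [{"x": 0,"y": 0,"z": 0.7,"rx": 0,"ry": 0,"rz": 0,"fingers": 1},{"x": 0,"y": 0,"z": 1.5,"rx": 0,"ry": 0,"rz": 0,"fingers": 1},{"x": 0,"y": 0,"z": 1.5,"rx": 0,"ry": 0,"rz": 0,"fingers": 1}]}}

```text
time_s: 32.2
tool_pos: [0.5797, -0.0852, 0.0931]
tool_rot: [180.0, 0.0, 96.5]
force: [-1.6, -0.2, 6.0]
grip_width: 0.0003
grasp_force: 2.9
```

{"op": "drive_tool", "data": {"moves": [{"x": 0,"y": 0,"z": 0.7,"rx": 0,"ry": 0,"rz": 0,"fingers": 1},{"x": 0,"y": 0,"z": 1.3,"rx": 0,"ry": 0,"rz": 0,"fingers": 1},{"x": 0,"y": 0,"z": 1.3,"rx": 0,"ry": 0,"rz": 0,"fingers": 1}]}}

```text
time_s: 32.58
tool_pos: [0.5797, -0.0852, 0.0921]
tool_rot: [180.0, 0.0, 96.5]
force: [-1.7, -0.2, 7.6]
grip_width: 0.0002
grasp_force: 3.7
```

{"op": "drive_tool", "data": {"moves": [{"x": 0,"y": 0,"z": 0.6,"rx": 0,"ry": 0,"rz": 0,"fingers": 1},{"x": 0,"y": 0,"z": 1.2,"rx": 0,"ry": 0,"rz": 0,"fingers": 1},{"x": 0,"y": 0,"z": 1.2,"rx": 0,"ry": 0,"rz": 0,"fingers": 1}]}}

```text
time_s: 32.95
tool_pos: [0.5794, -0.0853, 0.091]
tool_rot: [-180.0, 0.0, 96.5]
force: [-2.5, 0.2, 9.8]
grip_width: 0.0006
grasp_force: 4.2
```

{"op": "drive_tool", "data": {"moves": [{"x": 0,"y": 0,"z": 0.6,"rx": 0,"ry": 0,"rz": 0,"fingers": 1},{"x": 0,"y": 0,"z": 1.2,"rx": 0,"ry": 0,"rz": 0,"fingers": 1},{"x": 0,"y": 0,"z": 1.2,"rx": 0,"ry": 0,"rz": 0,"fingers": 1}]}}

```text
time_s: 33.33
tool_pos: [0.5791, -0.0853, 0.0895]
tool_rot: [-179.9, 0.0, 96.5]
force: [-4.2, -0.7, 7.8]
grip_width: 0.0004
grasp_force: 4.0
```

{"op": "drive_tool", "data": {"moves": [{"x": 0,"y": 0,"z": 0.6,"rx": 0,"ry": 0,"rz": 0,"fingers": 1},{"x": 0,"y": 0,"z": 1.2,"rx": 0,"ry": 0,"rz": 0,"fingers": 1},{"x": 0,"y": 0,"z": 1.2,"rx": 0,"ry": 0,"rz": 0,"fingers": 1}]}}

```text
time_s: 33.7
tool_pos: [0.579, -0.0853, 0.088]
tool_rot: [-179.9, 0.0, 96.5]
force: [-2.5, -0.3, 6.0]
grip_width: 0.0009
grasp_force: 3.1
```

{"op": "drive_tool", "data": {"moves": [{"x": 0,"y": 0,"z": 0.5,"rx": 0,"ry": 0,"rz": 0,"fingers": 1},{"x": 0,"y": 0,"z": 1,"rx": 0,"ry": 0,"rz": 0,"fingers": 1},{"x": 0,"y": 0,"z": 1,"rx": 0,"ry": 0,"rz": 0,"fingers": 1}]}}

```text
time_s: 34.08
tool_pos: [0.579, -0.0853, 0.0865]
tool_rot: [-179.9, 0.0, 96.5]
force: [-1.9, -1.3, 3.2]
grip_width: 0.0004
grasp_force: 2.0
```

{"op": "drive_tool", "data": {"moves": [{"x": 0,"y": 0,"z": 0.5,"rx": 0,"ry": 0,"rz": 0,"fingers": 1},{"x": 0,"y": 0,"z": 1,"rx": 0,"ry": 0,"rz": 0,"fingers": 1},{"x": 0,"y": 0,"z": 1,"rx": 0,"ry": 0,"rz": 0,"fingers": 1}]}}

```text
time_s: 34.45
tool_pos: [0.5796, -0.085, 0.0852]
tool_rot: [180.0, -0.0, 96.5]
force: [0.1, 0.2, 0.1]
grip_width: 0.0003
grasp_force: 0.1
```

{"op": "drive_tool", "data": {"moves": [{"x": 0,"y": 0,"z": 0.5,"rx": 0,"ry": 0,"rz": 0,"fingers": 1},{"x": 0,"y": 0,"z": 1,"rx": 0,"ry": 0,"rz": 0,"fingers": 1},{"x": 0,"y": 0,"z": 1,"rx": 0,"ry": 0,"rz": 0,"fingers": 1}]}}

```text
time_s: 34.83
tool_pos: [0.5797, -0.085, 0.0848]
tool_rot: [180.0, 0.0, 96.5]
force: [-1.7, -0.2, 3.4]
grip_width: 0.0005
grasp_force: 1.9
```

{"op": "drive_tool", "data": {"moves": [{"x": 0,"y": 0,"z": 0.5,"rx": 0,"ry": 0,"rz": 0,"fingers": 1},{"x": 0,"y": 0,"z": 1,"rx": 0,"ry": 0,"rz": 0,"fingers": 1},{"x": 0,"y": 0,"z": 1.5,"rx": 0,"ry": 0,"rz": 0,"fingers": 1},{"x": 0,"y": 0,"z": 1.5,"rx": 0,"ry": 0,"rz": 0,"fingers": 1}]}}

```text
time_s: 35.33
tool_pos: [0.5797, -0.0851, 0.0845]
tool_rot: [180.0, 0.0, 96.5]
force: [-4.9, 0.2, 11.0]
grip_width: 0.0004
grasp_force: 5.6
```

```bash
python3 clip.py -1 -1 a|head -2
```

```text
above |world [ 430. -214.] 191 |shift [-110.9 -162.8 -106.5] [ 0.     0.001 -0.   ]
start |world [ 430. -214.] 114 |shift [-110.8 -162.8  -29.5] [ 0.     0.001 -0.   ]
```

{"op": "drive_tool", "data": {"moves": [{"x": 0,"y": 0,"z": -20,"rx": 0,"ry": 0,"rz": 0,"fingers": 1},{"x": 0,"y": 0,"z": -60,"rx": 0,"ry": 0,"rz": 0,"fingers": 1},{"x": -20,"y": -30,"z": -100,"rx": 0,"ry": 0,"rz": 0,"fingers": 1},{"x": -50,"y": -75,"z": -102,"rx": 0,"ry": 0,"rz": 0,"fingers": 1},{"x": -80,"y": -120,"z": -102,"rx": 0,"ry": 0,"rz": 0,"fingers": 1},{"x": -108,"y": -161,"z": -102,"rx": 0,"ry": 0,"rz": 0,"fingers": 1},{"x": -110.8,"y": -164,"z": -90,"rx": 0,"ry": 0,"rz": 0,"fingers": 1},{"x": -110.8,"y": -164,"z": -60,"rx": 0,"ry": 0,"rz": 0,"fingers": 1},{"x": -110.8,"y": -164,"z": -32,"rx": 0,"ry": 0,"rz": 0,"fingers": 1},{"x": -110.8,"y": -164,"z": -31,"rx": 0,"ry": 0,"rz": 0,"fingers": 1},{"x": -110.8,"y": -164,"z": -31,"rx": 0,"ry": 0,"rz": 0,"fingers": 1}]}}

```text
time_s: 36.7
tool_pos: [0.4301, -0.2133, 0.115]
tool_rot: [179.9, 0.0, 96.5]
force: [0.3, 0.1, 0.8]
grip_width: 0.0006
grasp_force: 0.0
```

```bash
python3 clip.py -1 -1|head -2;python3 look.py l side; python3 chk.py l_side|head -1
```

```text
start |world [ 430. -214.] 114 |shift [-0.3  0.3  1. ] [0.001 0.    0.001]
1.9 |world [ 446. -212.] 115.3 |shift [-0.3 16.3 -0.3] [0.001 0.    0.001]
[[401, 175, 8, 5, 32], [342, 217, 19, 11, 149], [307, 224, 15, 6, 56], [355, 249, 20, 12, 165], [308, 251, 10, 18, 61]]
```

Clip_2 is shut: its blob centre is (351,222). Now clip_4.

{"op": "drive_tool", "data": {"moves": [{"x": 0,"y": 8,"z": 1,"rx": 0,"ry": 0,"rz": 0,"fingers": 1},{"x": 0,"y": 16,"z": 1,"rx": 0,"ry": 0,"rz": 0,"fingers": 1},{"x": 0,"y": 22,"z": -0.5,"rx": 0,"ry": 0,"rz": 0,"fingers": 1},{"x": 0,"y": 28,"z": -1.8,"rx": 0,"ry": 0,"rz": 0,"fingers": 1},{"x": 0,"y": 33,"z": -2,"rx": 0,"ry": 0,"rz": 0,"fingers": 1},{"x": 0,"y": 38,"z": -2,"rx": 0,"ry": 0,"rz": 0,"fingers": 1},{"x": 0,"y": 42,"z": -1.2,"rx": 0,"ry": 0,"rz": 0,"fingers": 1},{"x": 0,"y": 45.5,"z": -0.2,"rx": 0,"ry": 0,"rz": 0,"fingers": 1},{"x": 0,"y": 49,"z": 1.5,"rx": 0,"ry": 0,"rz": 0,"fingers": 1},{"x": 0,"y": 52.5,"z": 3,"rx": 0,"ry": 0,"rz": 0,"fingers": 1},{"x": 0,"y": 57,"z": 3.9,"rx": 0,"ry": 0,"rz": 0,"fingers": 1},{"x": 0,"y": 60,"z": 6.2,"rx": 0,"ry": 0,"rz": 0,"fingers": 1},{"x": 0,"y": 63,"z": 9.2,"rx": 0,"ry": 0,"rz": 0,"fingers": 1},{"x": 0,"y": 66,"z": 12.2,"rx": 0,"ry": 0,"rz": 0,"fingers": 1},{"x": 0,"y": 67.5,"z": 14.7,"rx": 0,"ry": 0,"rz": 0,"fingers": 1},{"x": 0,"y": 68.5,"z": 16.2,"rx": 0,"ry": 0,"rz": 0,"fingers": 1},{"x": 0,"y": 68.5,"z": 16.2,"rx": 0,"ry": 0,"rz": 0,"fingers": 1}]}}

```text
time_s: 38.88
tool_pos: [0.4972, -0.2058, 0.0978]
tool_rot: [180.0, -0.0, 96.5]
force: [-0.1, -0.9, 0.2]
grip_width: 0.0005
grasp_force: 0.4
```

{"op": "drive_tool", "data": {"moves": [{"x": 0,"y": 0.5,"z": 1.2,"rx": 0,"ry": 0,"rz": 0,"fingers": 1},{"x": 0,"y": 1,"z": 2.5,"rx": 0,"ry": 0,"rz": 0,"fingers": 1},{"x": 0,"y": 1,"z": 2.5,"rx": 0,"ry": 0,"rz": 0,"fingers": 1}]}}

```text
time_s: 39.25
tool_pos: [0.4981, -0.2058, 0.0953]
tool_rot: [180.0, -0.0, 96.5]
force: [-0.1, -0.7, 1.0]
grip_width: 0.0005
grasp_force: 0.5
```

{"op": "drive_tool", "data": {"moves": [{"x": 0,"y": 0,"z": 0.7,"rx": 0,"ry": 0,"rz": 0,"fingers": 1},{"x": 0,"y": 0,"z": 1.5,"rx": 0,"ry": 0,"rz": 0,"fingers": 1},{"x": 0,"y": 0,"z": 1.5,"rx": 0,"ry": 0,"rz": 0,"fingers": 1}]}}

```text
time_s: 39.62
tool_pos: [0.4982, -0.206, 0.094]
tool_rot: [180.0, 0.0, 96.5]
force: [0.7, 1.5, 1.9]
grip_width: 0.0007
grasp_force: 1.0
```

{"op": "drive_tool", "data": {"moves": [{"x": 0,"y": 0,"z": 0.7,"rx": 0,"ry": 0,"rz": 0,"fingers": 1},{"x": 0,"y": 0,"z": 1.5,"rx": 0,"ry": 0,"rz": 0,"fingers": 1},{"x": 0,"y": 0,"z": 1.5,"rx": 0,"ry": 0,"rz": 0,"fingers": 1}]}}

```text
time_s: 40.0
tool_pos: [0.4986, -0.2059, 0.093]
tool_rot: [179.9, 0.0, 96.5]
force: [0.7, 0.5, 5.1]
grip_width: 0.0006
grasp_force: 2.5
```

{"op": "drive_tool", "data": {"moves": [{"x": 0,"y": 0,"z": 0.7,"rx": 0,"ry": 0,"rz": 0,"fingers": 1},{"x": 0,"y": 0,"z": 1.5,"rx": 0,"ry": 0,"rz": 0,"fingers": 1},{"x": 0,"y": 0,"z": 1.5,"rx": 0,"ry": 0,"rz": 0,"fingers": 1}]}}

```text
time_s: 40.38
tool_pos: [0.499, -0.2059, 0.0919]
tool_rot: [179.9, 0.1, 96.5]
force: [0.3, 0.6, 6.3]
grip_width: 0.0005
grasp_force: 3.5
```

{"op": "drive_tool", "data": {"moves": [{"x": 0,"y": 0,"z": 0.6,"rx": 0,"ry": 0,"rz": 0,"fingers": 1},{"x": 0,"y": 0,"z": 1.2,"rx": 0,"ry": 0,"rz": 0,"fingers": 1},{"x": 0,"y": 0,"z": 1.2,"rx": 0,"ry": 0,"rz": 0,"fingers": 1}]}}

```text
time_s: 40.75
tool_pos: [0.4993, -0.2059, 0.091]
tool_rot: [179.9, 0.1, 96.5]
force: [0.3, 0.6, 8.0]
grip_width: 0.0006
grasp_force: 4.0
```

{"op": "drive_tool", "data": {"moves": [{"x": 0,"y": 0,"z": 0.6,"rx": 0,"ry": 0,"rz": 0,"fingers": 1},{"x": 0,"y": 0,"z": 1.2,"rx": 0,"ry": 0,"rz": 0,"fingers": 1},{"x": 0,"y": 0,"z": 1.2,"rx": 0,"ry": 0,"rz": 0,"fingers": 1}]}}

```text
time_s: 41.12
tool_pos: [0.4997, -0.2058, 0.0899]
tool_rot: [179.8, 0.1, 96.5]
force: [-0.2, 0.7, 7.3]
grip_width: 0.0004
grasp_force: 4.0
```

{"op": "drive_tool", "data": {"moves": [{"x": 0,"y": 0,"z": 0.6,"rx": 0,"ry": 0,"rz": 0,"fingers": 1},{"x": 0,"y": 0,"z": 1.2,"rx": 0,"ry": 0,"rz": 0,"fingers": 1},{"x": 0,"y": 0,"z": 1.2,"rx": 0,"ry": 0,"rz": 0,"fingers": 1}]}}

```text
time_s: 41.5
tool_pos: [0.5, -0.2058, 0.0888]
tool_rot: [179.8, 0.1, 96.5]
force: [1.7, 1.2, 7.7]
grip_width: 0.0003
grasp_force: 3.6
```

{"op": "drive_tool", "data": {"moves": [{"x": 0,"y": 0,"z": 0.5,"rx": 0,"ry": 0,"rz": 0,"fingers": 1},{"x": 0,"y": 0,"z": 1,"rx": 0,"ry": 0,"rz": 0,"fingers": 1},{"x": 0,"y": 0,"z": 1,"rx": 0,"ry": 0,"rz": 0,"fingers": 1}]}}

```text
time_s: 41.88
tool_pos: [0.5003, -0.2058, 0.0877]
tool_rot: [179.8, 0.1, 96.5]
force: [2.5, 1.7, 5.8]
grip_width: 0.0006
grasp_force: 3.0
```

{"op": "drive_tool", "data": {"moves": [{"x": 0,"y": 0,"z": 0.6,"rx": 0,"ry": 0,"rz": 0,"fingers": 1},{"x": 0,"y": 0,"z": 1.2,"rx": 0,"ry": 0,"rz": 0,"fingers": 1},{"x": 0,"y": 0,"z": 1.2,"rx": 0,"ry": 0,"rz": 0,"fingers": 1}]}}

```text
time_s: 42.25
tool_pos: [0.4996, -0.2059, 0.0861]
tool_rot: [179.8, 0.1, 96.5]
force: [2.6, 0.5, 4.9]
grip_width: 0.0004
grasp_force: 2.4
```

{"op": "drive_tool", "data": {"moves": [{"x": 0,"y": 0,"z": 0.5,"rx": 0,"ry": 0,"rz": 0,"fingers": 1},{"x": 0,"y": 0,"z": 1,"rx": 0,"ry": 0,"rz": 0,"fingers": 1},{"x": 0,"y": 0,"z": 1,"rx": 0,"ry": 0,"rz": 0,"fingers": 1}]}}

```text
time_s: 42.62
tool_pos: [0.4989, -0.2061, 0.0849]
tool_rot: [179.9, 0.1, 96.5]
force: [1.7, 0.2, 6.5]
grip_width: 0.0006
grasp_force: 3.5
```

{"op": "drive_tool", "data": {"moves": [{"x": 0,"y": 0,"z": 0.5,"rx": 0,"ry": 0,"rz": 0,"fingers": 1},{"x": 0,"y": 0,"z": 1,"rx": 0,"ry": 0,"rz": 0,"fingers": 1},{"x": 0,"y": 0,"z": 1,"rx": 0,"ry": 0,"rz": 0,"fingers": 1}]}}

```text
time_s: 43.0
tool_pos: [0.499, -0.2061, 0.0846]
tool_rot: [179.9, 0.1, 96.5]
force: [0.6, -0.0, 11.8]
grip_width: 0.0004
grasp_force: 5.9
```

{"op": "drive_tool", "data": {"moves": [{"x": 0,"y": 0,"z": 0.5,"rx": 0,"ry": 0,"rz": 0,"fingers": 1},{"x": 0,"y": 0,"z": 0.5,"rx": 0,"ry": 0,"rz": 0,"fingers": 1},{"x": 0,"y": 0,"z": -20,"rx": 0,"ry": 0,"rz": 0,"fingers": 1},{"x": 0,"y": 0,"z": -70,"rx": 0,"ry": 0,"rz": 0,"fingers": 1},{"x": -30,"y": 0,"z": -130,"rx": 0,"ry": 0,"rz": 0,"fingers": 1},{"x": -80,"y": 0,"z": -180,"rx": 0,"ry": 0,"rz": 0,"fingers": 1},{"x": -110,"y": 0,"z": -220,"rx": 0,"ry": 0,"rz": 0,"fingers": 1},{"x": -110,"y": 0,"z": -220,"rx": 0,"ry": 0,"rz": 0,"fingers": 1},{"x": -110,"y": 0,"z": -220,"rx": 0,"ry": 0,"rz": 0,"fingers": 1},{"x": -110,"y": 0,"z": -220,"rx": 0,"ry": 0,"rz": 0,"fingers": 1}]}}

```text
time_s: 44.25
tool_pos: [0.5097, -0.3135, 0.3011]
tool_rot: [-179.8, -0.1, 96.6]
force: [0.4, 0.4, 0.3]
grip_width: 0.0006
grasp_force: 0.0
```

```bash
python3 look.py m scene wrist side; python3 chk.py m_side; python3 - <<'E'
import cv2,numpy as np
p='pics/m_'
a=cv2.imread(p+'scene.png')[140:290,200:360];b=cv2.imread(p+'side.png')[180:300,280:420];w=cv2.imread(p+'wrist.png')
cv2.imwrite('pics/m1.png',np.vstack([np.hstack([cv2.resize(a,(320,300),interpolation=2),cv2.resize(b,(350,300),interpolation=2)]),cv2.resize(w,(670,300))[:300]]))
E
```

```text
[[401, 175, 8, 5, 33], [347, 218, 14, 10, 97], [304, 224, 20, 11, 155], [354, 249, 21, 12, 176], [314, 258, 21, 11, 176]]
-1 1 shut [[314.0, 228.0]] open [[303.0, 225.0]]
1 1 shut [[350.0, 221.0]] open [[361.0, 215.0]]
1 -1 shut [[363.0, 255.0]] open [[375.0, 248.0]]
-1 -1 shut [[325.0, 262.0]] open [[313.0, 260.0]]
```

View pics/m1.png

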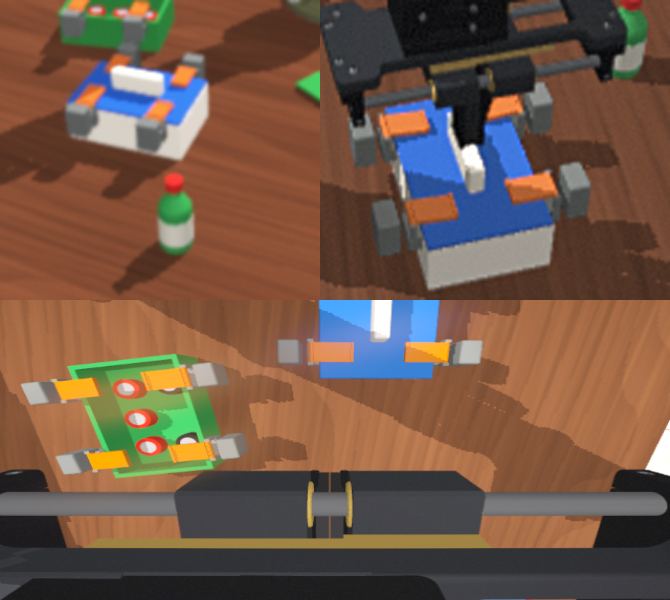

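All four clips lie flat over the seated lid (side half: (405,122), (503,107), (530,187), (432,208)), the bottle is standing, and the arm is clear of everything.

```bash
python3 -c "
from cell import workorder
print(workorder.sign_off())"
```

```text
the job is handed in; nothing more can be done
None
```

The blue lid is seated on the white box and all four clips are shut, in the order clip_1, clip_3, clip_2, clip_4; the highest press I read was 16 N, the puck, bottle and jar were left alone, and the job was handed in at about 44 s.

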